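# Fit and tighten a worm-drive band clamp on a barbed air stub

## Task

Pick up the worm-drive band clamp and slide it over the slotted barbed stub of the bench air manifold, past the sprung barb, until it sits home against the collar, without ramming the collar. Then turn its thumb key clockwise until the band is snug on the stub, feeling for the resistance to climb and not overtightening it, and let go. Leave the other things on the bench where they are.

Things in the scene. Friction and masses are not known exactly. Their poses are not given: they have to be found in the camera images.
- band: Steel worm-drive band clamp, 0.2 kg, standing on its foot: an upright ring (inner dia 28, outer 32, 14 mm wide along x, open at both ends), worm housing on its +y side, thumb key on top of the housing. Origin: underside of the foot, below the ring's centre. x: ring axis (the way it is pushed on), y: ring to housing, z up. Ring axis 19 mm, housing top 34 mm above the underside; foot 20 mm long.
- band_grip (a point): Grasp point of the clamp, half-way between two flat faces 51 mm apart along y: the flat pad on the -y side (14 x 14 mm) and the housing's outer face on the +y side (18 x 34 mm); pinch across them from above. At the height of the ring's axis, 19 mm above the underside, 5.5 mm to +y (and 2 mm to -x) of the ring's centre. Axes as band.
- band_center (a point): Centre of the clamp's ring, on its axis, half-way along its width. Axes as band.
- band_key (a point): Centre of the thumb key: an upright bar 18 mm long (own x), 8 thick (own y), 16 high, on the clamp's vertical screw, 31 mm above the ring's axis, 21 mm to +y of it; its underside is 7 mm above the ring's top. Clockwise from above tightens. Steady drag about 0.27 N m; a springy shank (1.5 N m/rad) between key and screw lets the torque be felt and the key spring back when let go.
- band_jaw: Jaw plate (13 x 2 x 7 mm) inside the ring, housing side (a second one faces it); the screw closes both by 3 mm each per rad. They meet the stub after an unknown 0.5 to 2.3 rad of turning the key, whatever the key's first direction. The key's torque is the drag plus 0.006 N m per N of clamping force: snug is 0.16 to 0.29 N m above the drag, best about 0.22; more is overtight.
- manifold: Fixed air manifold: aluminium block 50 x 62 mm, 86 high (small valve on top to 102), with a brass stub toward its own -x (roughly to the robot). Origin on the bench below the collar's face; x along the stub toward the block, z up. Stub axis 65 mm above the bench, dia 24, 46 mm long from the collar, nose tapering to dia 17 over the last 10 mm. Block front at x = +25 mm.
- barb: Sprung barb on top of the stub, 7 mm wide: ramp from x = -30 to -17 mm of the manifold, 3 mm proud, steep rear face at about x = -14 mm. It yields downward when the ring is pushed over it with about 5 to 12 N and snaps up behind the ring. Origin: on the stub's axis at the collar's face.
- collar: Brass collar, dia 33 mm, 3 mm thick, at the root of the stub, with a flat lug to its +y side (to y = 28 mm) behind the housing: the stop for ring and housing. Origin: centre of its flat front face, on the stub's axis. Axes as manifold.
- stub_seat (a point): Where the ring's centre belongs: on the stub's axis, 7.5 mm before the collar's face. Axes as manifold; the clamp goes on with its x along this x and its housing to this +y. A flat steel rest 21.3 mm below the axis, from 32 mm before the collar to it, carries the clamp's foot: when let go the clamp settles about 2 mm onto it.
- stub_tip (a point): Centre of the stub's free end, 46 mm before the collar's face. Axes as manifold.
- cork_block: Bystander: cork block 57 x 77 x 32 mm; origin at its underside.
- loupe: Bystander: black eye loupe, dia 41, 34 mm high; origin at its underside.
- oil_bottle: Bystander: amber bottle, dia 39, 80 mm high; origin at its underside.
- wax_tin: Bystander: round tin, dia 68, 24 mm high; origin at its underside.

How it is judged (in metres and radians):
On the way:
1. the clamp's ring is home on the stub, past the barb and against the collar, housing on the manifold's +y side, not yet tightened (x of band_center in the frame of stub_seat above -0.003 m and y of band_center in the frame of stub_seat between -0.004 and 0.004 m and z of band_center in the frame of stub_seat between -0.004 and 0.004 m and y of band_key in the frame of stub_seat above 0.01 m and contact force between band_jaw and manifold below 25 N), for 0.2 s.
At the end, for the whole second after the job is handed in: The clamp sits on the stub with its ring within 3 mm of home along the stub, its centre within 6 mm of the seat, its axis within 0.2 rad of the stub's, housing on the manifold's +y side, and its jaw presses on the stub with 25 to 50 N; it is released and at rest (x of band_center in the frame of stub_seat above -0.003 m and distance between band_center and stub_seat below 0.006 m and angle between the x axis of band_center and the x axis of stub_seat, either way round below 0.2 rad and y of band_key in the frame of stub_seat above 0.01 m and contact force between band_jaw and manifold above 25 N and linear speed of band_jaw below 0.01 m/s); the robot touches nothing.
It fails at once if the collar is rammed with more than 30 N by the clamp (contact force between band and collar above 30 N).
It fails at once if the clamp is overtightened: the jaw presses on the stub with more than 50 N (contact force between band_jaw and manifold above 50 N).
It fails at once if a bystander is shifted by more than 20 mm (distance of any of cork_block, loupe, oil_bottle, wax_tin from where it was at the start of the episode above 0.02 m).
It also fails if it takes over 72 s, if anything falls off the work surface, if the arm or the gripper's body presses on something with over 40 N, if the wrist force passes 120 N, or if a joint passes its speed limit or range.

## Robot

A 6-joint arm with a two-finger parallel gripper is mounted at the origin on a cart in front of the work surface, level with it; the furniture and walls round the work are solid. World frame = base frame: x ahead of the robot, y to its left, z up, the work surface at z = 0. Lengths are in m, angles in degrees, forces in N, time in s.
With the tool pointing down it reaches from about 0.375 to 0.9 m from the base axis. Payload 3.1 kg.
Tool frame: the origin (TCP) lies on the centre line of the jaws, within the pads' length; the fingertips stand 8 mm ahead of it and the grasp point (between the pads) lies 11 mm behind it; y points along the fingers, x is the direction in which the jaws open and shut, and the axes are right-handed (so a half turn about y gives the same grasp; the last joint's range is limited). The gripper opens to 87 mm and grips with 3 to 60 N. Pads are 19 mm wide; open, the fingers measure 117 mm over their backs; the gripper's body (75 mm by 190 mm) begins 51 mm behind the grasp point.
Start: joints at [-82.535, 30.224, 82.088, -0, 67.689, -10.227], TCP at [0.19, -0.595, 0.231] pointing down, gripper open.
Joint ranges: [-176.69, 176.69], [-43.24, 126.21], [12.49, 139.97], [-82, 262], [0, 151.66], [-163.58, 163.58]. Speed limits (degrees/s): [159.86, 159.86, 180, 180, 180, 180].

## Interface

Orientations are given as a 3x3 rotation matrix whose columns are the frame's x, y, z axes.
In Python, from rig import read_state, imaging, job, spotter gives the robot as it stands.
- The arm moves only by the tool apply_moves, never from a script. Its argument "steps" is a list of rows, each an object of numbers: "x", "y", "z": the shift along the world's x, y, z in mm; "spin": the turn about the world's z in rad. In form: [{"x": .., "y": .., "z": .., "spin": ..}, ...]. A call has 1 to 12 rows; each row shifts and turns the pose as measured when the row begins; what a row does not reach is not made up. A row lasts 1/10 s, in which the tool goes at most 50 mm and 8.59 degrees, less where a joint would pass 70% of its speed; a pose out of reach is approached as far as the arm can. A call is refused whole if a number of a shift passes 50 or a number of a turn 0.15, either way. A call with a gripper value outside its range is refused whole. "grip" is the finger opening in mm, from 0 to 87, set as the call begins (left out, the last holds). The fingers move at their own pace and stop on an object; the grip force is fixed at half the most. Time passes only in rows, so rows that do not move let the fingers close. It gives the time, the measured TCP pose, the force and the opening at its end, in the units of the state.
- read_state(): the state, without advancing time (a new reading comes with each control period).
- imaging.capture(name): name is "scene" or "top"; returns the picture (420x560x3 uint8, red, green, blue); there is no depth.
- imaging.camera_params(name): a dict with "fov_y" (degrees; the focal length in pixels is half the picture's height over the tangent of half this angle, whatever the lens; pixels are square), "cx", "cy" (the principal point, pixels), "dist" ([k1, k2, p1, p2, k3] as OpenCV has them; the pictures are not rectified), "R" (3x3) and "t" (3): a world point X has camera coordinates R X + t. Camera axes: x right, y down, z forward; pixel columns grow to the right and rows downward; lengths in m; the calibration is good to about 2 mm. A picture is of the moment at which its call begins. camera_params takes no time and is no camera call.
- job.hand_in(): hands the job in, once; it reports no verdict.
Trained networks look in the newest picture that a camera, given by its name, has taken for a name from the list of things; names that differ only in an ending like _2 or _b are one class to them, and where a whole thing is asked for, a point or a joint stands for the part that bears it (a point fixed in the world has none). Each returns a list of dicts, best first, with "score" (0 to 1); they miss things now and then, are a little off and sometimes report something else, mostly with a low value. They report only what shows in the picture. A call takes as long as a camera call.
- spotter.cut_out(name, camera): "mask" (420x560 bool, what is visible of it) and "rect" ([left, top, width, height] in pixels, round what is visible of it).
The state is a dict: "time_s": time; "joint_positions": joint angles; "qvel": joint speeds; "tau": joint torques, N m; "position": TCP position; "tcp_rot": TCP orientation; "force": force on the tool from outside, world axes, zero at the start; "moment": the same for the moment, N m; "opening": opening from 0.0 (shut) to 1.0 (fully open).
Only numpy, scipy, OpenCV 4.12 (cv2) and the standard library are available. Lean on these libraries where they do the work, as an engineer would, in place of code of your own. Each camera call takes 0.05 s, during which the arm holds its last target.

## Working session

There is one attempt and no reset: what is moved stays moved. The work goes in short steps, Python scripts to look and compute and a tool call to move; the robot and the scene stay as the last step left them, time stands still between calls to the robot, and variables do not carry over. Pictures are saved under pics/ and viewed, and the job is handed in when it is done.

Besides the shell and the picture viewer there is one more tool, called after "Emit:" by a JSON object that holds its "op" and its "data", one argument or row to a line. apply_moves: Moves the arm, as the interface text tells. Its arguments: {"type":"object","properties":{"steps":{"type":"array"},"grip":{"type":"number"}},"required":["steps"]}

```bash
mkdir -p pics; ls; python3 - <<'E'
from rig import read_state, imaging, job, spotter
import cv2,numpy as np
print(read_state())
for n in("scene","top"):
    im=imaging.capture(n); cv2.imwrite(f"pics/{n}0.png",im[:,:,::-1]); print(n,imaging.camera_params(n))
    for o in("band","band_key","manifold","collar","barb","cork_block","loupe","oil_bottle","wax_tin"):
        r=spotter.cut_out(o,n); print(o,[(round(float(d["score"]),2),list(d["rect"])) for d in r[:2]])
E
```

```text
pics
{'time_s': 0.0, 'joint_positions': array([-8.25347035e+01,  3.02776672e+01,  8.21594557e+01, -1.85719409e-04,
        6.76881819e+01, -1.02278072e+01]), 'qvel': array([ 0.00068554, -0.00283188, -0.08092156, -0.01240123, -0.04849508,
       -0.04828466]), 'tau': array([-6.94057435e-04, -4.40056014e+01, -1.76594335e+01,  6.30973466e-02,
        5.81781403e-02, -1.66674076e-04]), 'position': array([ 0.1898733 , -0.59468451,  0.22956851]), 'tcp_rot': array([[ 3.03919260e-01, -2.87118136e-04,  9.52697749e-01],
       [-9.52695360e-01,  2.16805298e-03,  3.03919151e-01],
       [-2.15275989e-03, -9.99997609e-01,  3.85376939e-04]]), 'force': array([-0.20852404, -0.51238265, -0.5334617 ]), 'moment': array([0.04386764, 0.01450647, 0.02561282]), 'opening': 0.9980267442607057}
scene {'fov_y': 55.43359979700254, 'cx': 287.11195952786437, 'cy': 213.15768282671365, 'dist': array([-0.08049772,  0.        ,  0.        ,  0.        ,  0.        ]), 'R': array([[ 0.87871767, -0.4771166 , -0.01466302],
       [-0.32346744, -0.57258622, -0.75333514],
       [ 0.35103286,  0.66671191, -0.65747331]]),
[... 496 characters left out ...]
[269.0, 149.2, 24.2, 19.4])]
top {'fov_y': 45.813272968314855, 'cx': 272.98140245456597, 'cy': 211.74884007244458, 'dist': array([-0.06457496,  0.        ,  0.        ,  0.        ,  0.        ]), 'R': array([[-0.01737731, -0.99966359, -0.01925466],
       [-0.99788535,  0.0185463 , -0.0622966 ],
       [ 0.06263275,  0.01813139, -0.99787193]]), 't': array([0.03327971, 0.56228601, 1.25224441])}
band [(0.69, [347.5, 238.4, 22.1, 17.7])]
band_key []
manifold [(0.59, [230.4, 174.2, 40.6, 51.3])]
collar []
barb []
cork_block [(0.93, [196.0, 264.6, 30.8, 24.2])]
loupe [(0.57, [311.5, 157.6, 16.4, 20.5]), (0.46, [393.3, 181.3, 17.4, 13.4])]
oil_bottle [(0.6, [310.1, 159.0, 17.8, 15.5])]
wax_tin []
```

```bash
python3 - <<'E'
import cv2
a=cv2.imread("pics/scene0.png")
cv2.imwrite("pics/s0b.png",cv2.resize(a[140:330,170:400],None,fx=3.3,fy=3.1,interpolation=cv2.INTER_CUBIC)[:600])
b=cv2.imread("pics/top0.png")
cv2.imwrite("pics/t0b.png",cv2.resize(b[130:310,180:420],None,fx=3.3,fy=3.3,interpolation=cv2.INTER_CUBIC))
E
```

```text
(no output)
```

View pics/s0b.png

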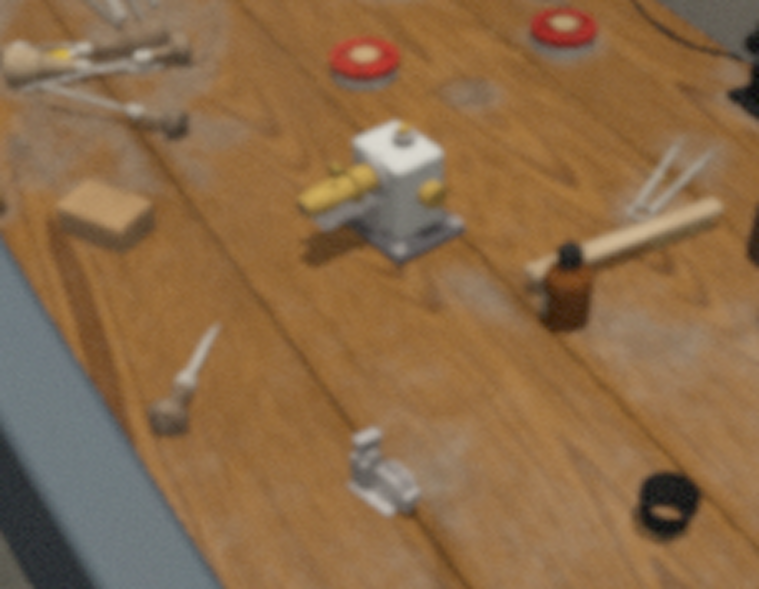

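View pics/t0b.png

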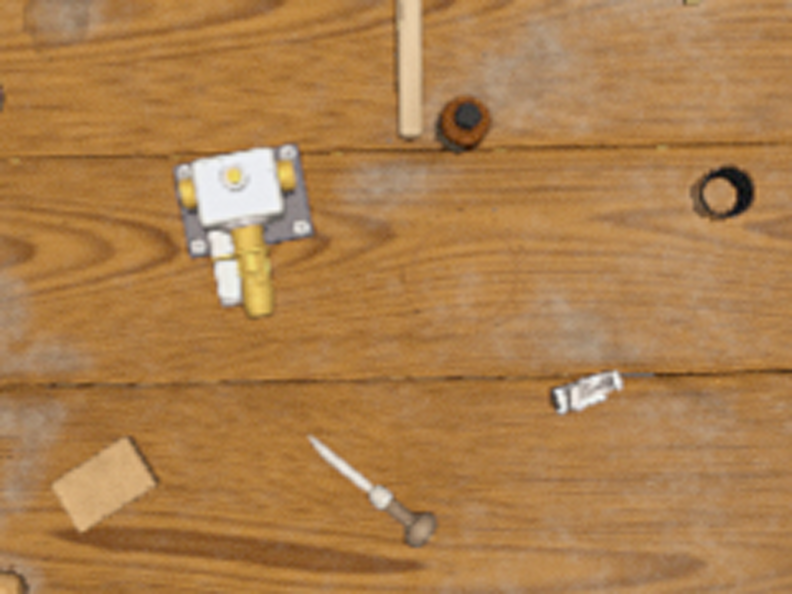

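View pics/scene0.png

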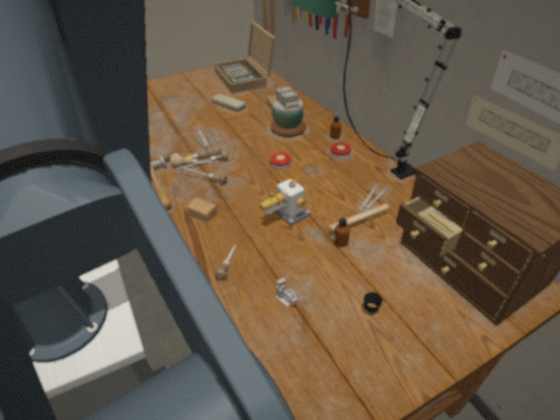

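```bash
cat > h.py <<'E'
from rig import read_state, imaging, job, spotter
import cv2,numpy as np
def avg(n,k=6):
    return np.mean([imaging.capture(n).astype(float) for _ in range(k)],0)
def cam(n):
    p=imaging.camera_params(n); f=210/np.tan(np.radians(p["fov_y"]/2))
    K=np.array([[f,0,p["cx"]],[0,f,p["cy"]],[0,0,1]]); return K,p["dist"],np.array(p["R"]),np.array(p["t"])
def proj(n,X):
    K,d,R,t=cam(n); return cv2.projectPoints(np.atleast_2d(X).astype(float),cv2.Rodrigues(R)[0],t,K,d)[0][:,0]
def ray(n,uv):
    K,d,R,t=cam(n); q=cv2.undistortPoints(np.array([[uv]],float),K,d)[0,0]
    return -R.T@t, R.T@np.array([q[0],q[1],1])
def atz(n,uv,z):
    c,v=ray(n,uv); return c+v*(z-c[2])/v[2]
def crop(im,box,s,fn,pts=()):
    x0,y0,w,h=box; o=cv2.resize(im[y0:y0+h,x0:x0+w],None,fx=s,fy=s,interpolation=cv2.INTER_CUBIC)
    o=np.clip(o,0,255).astype(np.uint8)[:,:,::-1].copy()
    for i in range(0,w,5): cv2.putText(o,str(x0+i),(int((i+.5)*s)-8,9),0,.3,(0,0,255),1); cv2.line(o,(int((i+.5)*s),10),(int((i+.5)*s),14),(0,0,255),1)
    for i in range(0,h,5): cv2.putText(o,str(y0+i),(0,int((i+.5)*s)+3),0,.3,(0,0,255),1)
    for p in pts: cv2.circle(o,(int((p[0]-x0+.5)*s),int((p[1]-y0+.5)*s)),2,(255,0,255),-1)
    cv2.imwrite(fn,o)
E
python3 - <<'E'
from h import *
for n in("scene","top"):
    np.save(n+"0.npy",avg(n))
s=np.load("scene0.npy");t=np.load("top0.npy")
crop(s,(265,270,38,38),15,"pics/bs.png");crop(t,(338,228,40,38),15,"pics/bt.png")
crop(s,(252,172,66,54),11,"pics/ms.png");crop(t,(225,168,52,64),9,"pics/mt.png")
E
```

```text
(no output)
```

View pics/bs.png

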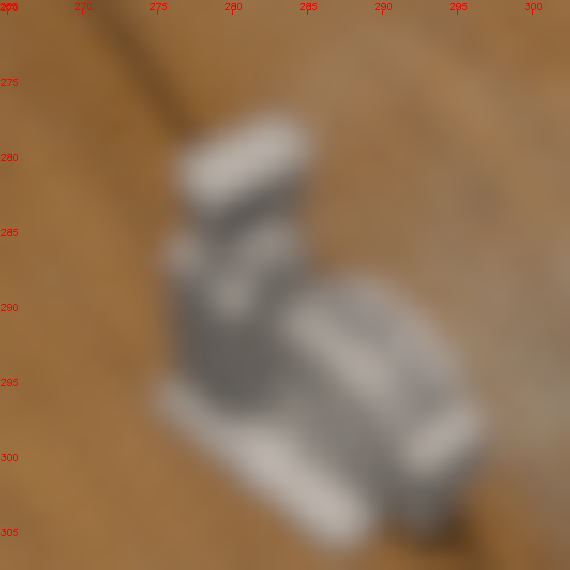

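View pics/bt.png

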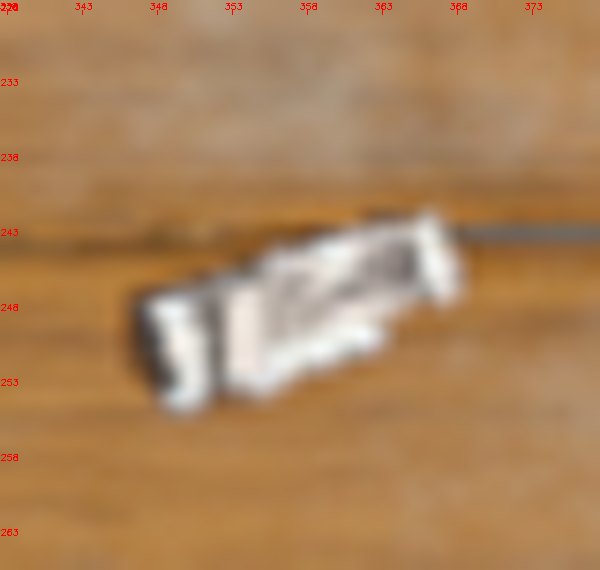

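View pics/ms.png

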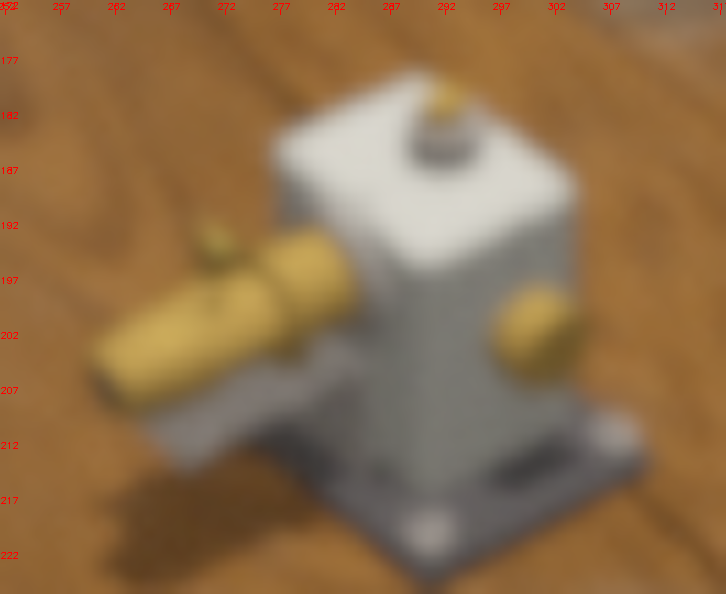

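View pics/mt.png

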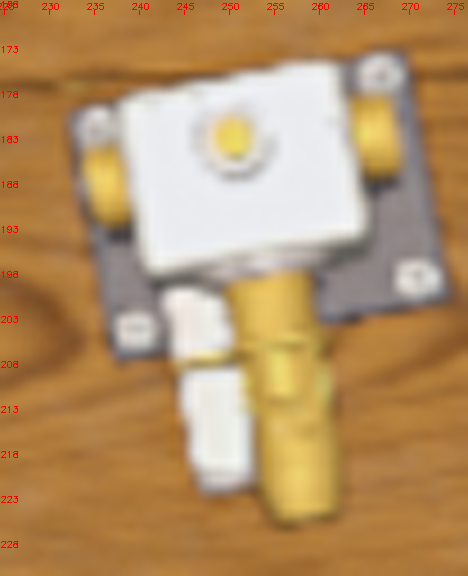

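```bash
python3 - <<'E'
from h import *
from scipy.optimize import least_squares as LS
B=np.array([[25,31,86],[75,31,86],[75,-31,86],[25,-31,86]])/1e3
ob={"top":np.array([(241.2,198),(237.8,178.6),(262.5,174.4),(265.3,194)])-0.5+0,"scene":np.array([(276.2,184.7),(289.2,177.9),(304,187.9),(290.1,195.9)])-.5}
def T(p,P):
    c,s=np.cos(p[2]),np.sin(p[2]); return np.c_[p[0]+c*P[:,0]-s*P[:,1],p[1]+s*P[:,0]+c*P[:,1],P[:,2]]
for cs in(["top"],["scene"],["top","scene"]):
    r=LS(lambda p:np.concatenate([(proj(c,T(p,B))-ob[c]).ravel() for c in cs]),[.6,0,.1])
    print(cs,r.x,np.degrees(r.x[2]),np.round(r.fun,1))
mp=r.x; np.save("mp.npy",mp)
Q={"tip":(-46,0,65),"tipT":(-46,0,73.5),"seatrim":(0,0,81.5),"barb":(-17,0,80)}
for k,v in Q.items():
    for c in("top","scene"): print(k,c,proj(c,T(mp,np.array([v])/1e3)).round(1))
# band
def tri(a,b):
    c1,v1=ray("top",a);c2,v2=ray("scene",b)
    A=np.c_[v1,-v2]; s=np.linalg.lstsq(A,c2-c1,rcond=None)[0]; p=c1+s[0]*v1;q=c2+s[1]*v2; return (p+q)/2,np.linalg.norm(p-q)
K=tri((349.5,250.7),(280.2,279.7)); P=tri((366.1,244.3),(293.7,298))
print("key",K,"pad",P)
print(atz("top",(349.5,250.7),.058),atz("scene",(280.2,279.7),.058)); print(atz("top",(366.1,244.3),.026),atz("scene",(293.7,298),.026))
for c,p in((K[0],P[0]),): d=c-p; print(np.degrees(np.arctan2(-d[0],d[1])),np.hypot(d[0],d[1]))
E
```

```text
['top'] [0.57333477 0.06650656 0.14545636] 8.334035685798606 [-0.5  0.4 -0.3 -0.4  0.1 -0.3  0.6  0.3]
['scene'] [0.56953367 0.06401038 0.19702194] 11.288525484355123 [-1.   0.1  0.3 -0.3  0.6  0.2  0.  -0.1]
['top', 'scene'] [0.5717573  0.06598277 0.16399627] 9.396294374120973 [-0.4  1.3 -0.6  0.6 -0.3  0.2  0.6  0.7 -0.1 -0.5  1.6 -0.6  1.2  0.1
  0.3 -0.5]
tip top [[258.5 225.6]]
tip scene [[261.1 206.2]]
tipT top [[258.3 225.5]]
tipT scene [[260.9 203.7]]
seatrim top [[254.8 206.8]]
seatrim scene [[275.1 194.2]]
barb top [[256.1 213.7]]
barb scene [[269.9 197.3]]
key (array([ 0.46185968, -0.1663988 ,  0.04543743]), np.float64(0.0028596411285909153)) pad (array([ 0.47424186, -0.21063192,  0.02346245]), np.float64(0.0027985321048487727))
[ 0.46077927 -0.16414266  0.058     ] [ 0.45866749 -0.17622554  0.058     ]
[ 0.47553149 -0.21079216  0.026     ] [ 0.47201538 -0.21178381  0.026     ]
15.638538525036175 0.04593350217341877
```

```bash
cat >> h.py <<'E'
def box(cx,cy,cz,lx,ly,lz):
    return [np.array([cx+a*lx/2,cy+b*ly/2,cz+c*lz/2]) for a in(-1,1) for b in(-1,1) for c in(-1,1)]
EDG=[(0,1),(2,3),(4,5),(6,7),(0,2),(1,3),(4,6),(5,7),(0,4),(1,5),(2,6),(3,7)]
def circ(x,y,z,r): 
    a=np.linspace(0,2*np.pi,25); return [np.array([x,y+r*np.cos(q),z+r*np.sin(q)]) for q in a]
def polys(kyaw=0):
    # band model: x ring axis, origin underside of foot beneath ring centre (mm)
    L=[]
    def addbox(v): 
        for i,j in EDG: L.append((v[i],v[j]))
    addbox(box(-2,5.5-25.5+1,19,14,2,14)); addbox(box(-2,5.5+25.5-5,17,18,10,34))
    k=box(0,0,50,18,8,16); c,s=np.cos(kyaw),np.sin(kyaw)
    addbox([np.array([c*p[0]-s*p[1],21+s*p[0]+c*p[1],p[2]]) for p in k])
    for x in(-7,7):
        q=circ(x,0,19,16)
        for i in range(24): L.append((q[i],q[i+1]))
    return L
def place(P,pose):
    x,y,z,a=pose; c,s=np.cos(a),np.sin(a); P=np.asarray(P)/1e3
    return np.c_[x+c*P[:,0]-s*P[:,1],y+s*P[:,0]+c*P[:,1],z+P[:,2]]
def overlay(im,n,pose,bx,s,fn,L):
    crop(im,bx,s,fn); o=cv2.imread(fn)
    A=proj(n,place([l[0] for l in L],pose));Bq=proj(n,place([l[1] for l in L],pose))
    for a,b in zip(A,Bq):
        f=lambda p:(int((p[0]-bx[0]+.5)*s),int((p[1]-bx[1]+.5)*s)); cv2.line(o,f(a),f(b),(0,255,0),1)
    cv2.imwrite(fn,o); return o
E
python3 - <<'E'
from h import *
s=np.load("scene0.npy");t=np.load("top0.npy")
pose=(.4665,-.1866,0,np.radians(16))
a=overlay(s,"scene",pose,(262,268,42,40),13,"pics/obs.png",polys());b=overlay(t,"top",pose,(338,228,42,40),13,"pics/obt.png",polys())
cv2.imwrite("pics/ob.png",cv2.resize(np.hstack([a,b]),None,fx=.73,fy=.73))
E
```

```text
(no output)
```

View pics/ob.png

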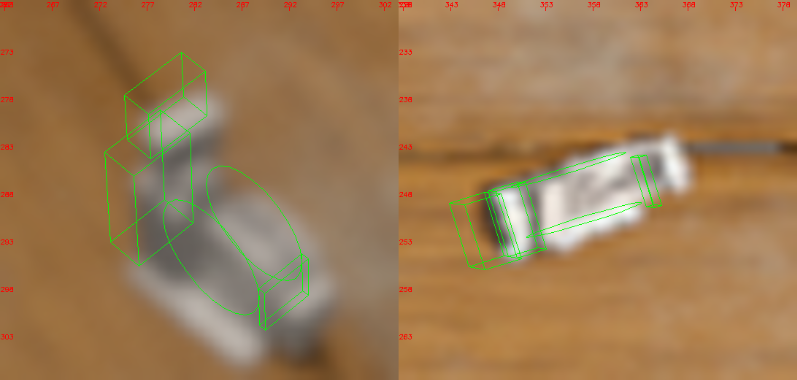

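```bash
python3 - <<'E'
from h import *
def tri(a,b):
    c1,v1=ray("top",a);c2,v2=ray("scene",b)
    A=np.c_[v1,-v2]; s=np.linalg.lstsq(A,c2-c1,rcond=None)[0]; p=c1+s[0]*v1;q=c2+s[1]*v2; return (p+q)/2,np.linalg.norm(p-q)
K=tri((353.8,249.8),(280.2,279.7)); P=tri((366.1,244.3),(293.7,298))
print(K,P,atz("top",(353.8,249.8),.058),atz("scene",(280.2,279.7),.058));d=K[0]-P[0]
print(np.degrees(np.arctan2(-d[0],d[1])),np.hypot(d[0],d[1]))
s=np.load("scene0.npy");t=np.load("top0.npy")
pose=(.467,-.1925,0,np.radians(17))
import h
a=overlay(s,"scene",pose,(262,268,42,40),13,"pics/obs.png",polys());b=overlay(t,"top",pose,(338,228,42,40),13,"pics/obt.png",polys())
cv2.imwrite("pics/ob2.png",cv2.resize(np.hstack([a,b]),None,fx=.73,fy=.73))
E
```

```text
(array([ 0.46126045, -0.17457052,  0.05497546]), np.float64(0.0032223419283665534)) (array([ 0.47424186, -0.21063192,  0.02346245]), np.float64(0.0027985321048487727)) [ 0.46279044 -0.1747806   0.058     ] [ 0.45866749 -0.17622554  0.058     ]
19.79790057542721 0.03832677127640814
```

View pics/ob2.png

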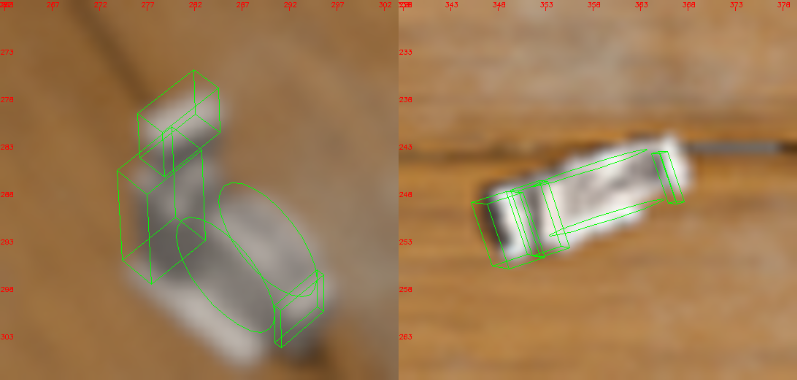

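```bash
cat > fit.py <<'E'
from h import *
from scipy.optimize import minimize
def parts(kyaw=0):
    P=[]
    P.append(box(-2,-19,19,14,2,14)); P.append(box(-2,22.5,17,18,17,34))
    c,s=np.cos(kyaw),np.sin(kyaw)
    P.append([np.array([c*p[0]-s*p[1],21+s*p[0]+c*p[1],p[2]]) for p in box(0,0,50,18,8,16)])
    P.append(box(0,21,38,6,6,10)[:])
    P.append(circ(-7,0,19,16)+circ(7,0,19,16))
    P.append(box(FX,2,1.5,20,36,3))
    return P
FX=0
def sil(n,pose,bx,s=8,kyaw=0):
    m=np.zeros((bx[3]*s,bx[2]*s),np.uint8)
    for p in parts(kyaw):
        q=(proj(n,place(p,pose))-[bx[0],bx[1]]+.5)*s
        cv2.fillConvexPoly(m,cv2.convexHull((q*16).astype(np.int32)),255,shift=4)
    return cv2.resize(cv2.GaussianBlur(m.astype(np.float32)/255,(0,0),0.6*s),(bx[2],bx[3]),interpolation=cv2.INTER_AREA)
def soft(im,bx):
    x,y,w,h=bx; c=im[y:y+h,x:x+w].astype(np.float32)
    rel=(c[:,:,0]-c[:,:,2])/(c.sum(2)/3+1)   # brown high, grey low
    return np.clip((0.62-rel)/0.45,0,1),rel
E
python3 - <<'E'
from fit import *
im={"scene":np.load("scene0.npy"),"top":np.load("top0.npy")}
BX={"scene":(268,270,34,40),"top":(340,234,36,28)}
for n in im:
    s,rel=soft(im[n],BX[n]); print(n,np.percentile(rel,[2,10,30,50,70,90]).round(2))
    from itertools import product
    def cost(p,c): return sum(((sil(k,(p[0],p[1],0,p[2]),BX[k])-soft(im[k],BX[k])[0])**2).sum() for k in c)
for c in(["scene"],["top"],["scene","top"]):
    r=minimize(cost,[.467,-.195,np.radians(17)],args=(c,),method="Nelder-Mead",options=dict(initial_simplex=[[.467,-.195,.3],[.472,-.195,.3],[.467,-.19,.3],[.467,-.195,.4]],xatol=1e-4,fatol=1e-3))
    print(c,r.x,np.degrees(r.x[2]),r.fun)
    if len(c)==1:
        x=r.x; a=overlay(im[c[0]],c[0],(x[0],x[1],0,x[2]),BX[c[0]],13,f"pics/f_{c[0]}.png",polys())
        z=np.hstack([soft(im[c[0]],BX[c[0]])[0],sil(c[0],(x[0],x[1],0,x[2]),BX[c[0]])])*255
        cv2.imwrite(f"pics/g_{c[0]}.png",cv2.resize(z,None,fx=10,fy=10))
E
python3 -c "
import cv2,numpy as np
a=cv2.imread('pics/f_scene.png');b=cv2.imread('pics/f_top.png');h=max(a.shape[0],b.shape[0])
b=cv2.copyMakeBorder(b,0,h-b.shape[0],0,0,0);cv2.imwrite('pics/fz.png',cv2.resize(np.hstack([a,b]),None,fx=.85,fy=.85))"
```

```text
scene [0.09 0.1  0.37 0.62 0.77 0.85]
top [0.02 0.09 0.5  0.69 0.82 0.91]
['scene'] [ 0.46934357 -0.19586748  0.47842583] 27.41178077017714 46.7210807800293
['top'] [ 0.46870997 -0.19620778  0.30870839] 17.687687973503856 43.354244232177734
['scene', 'top'] [ 0.4683262  -0.19562025  0.35537311] 20.36137941481629 96.33260345458984[ WARN:0@1.393] global loadsave.cpp:1063 imwrite_ Unsupported depth image for selected encoder is fallbacked to CV_8U.
```

View pics/fz.png

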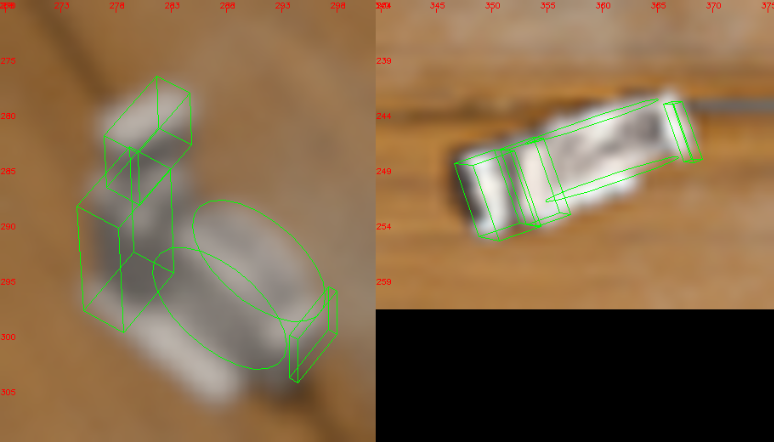

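Emit:
{"op": "apply_moves", "data": {
  "steps": [
    {"x":27,"y":40,"z":-5},
    {"x":27,"y":40,"z":-5},
    {"x":27,"y":40,"z":-5},
    {"x":27,"y":40,"z":-5},
    {"x":27,"y":40,"z":-5},
    {"x":27,"y":40,"z":-5},
    {"x":27,"y":40,"z":-5},
    {"x":27,"y":40,"z":-5},
    {"x":27,"y":40,"z":-5},
    {"x":20,"y":30,"z":-5}
  ],
  "grip": 87
}}

```text
invalid input at $.steps[0]: expected keys x, y, z, spin
```

Emit:
{"op": "apply_moves", "data": {
  "steps": [
    {"x":27,"y":40,"z":-5,"spin":0},
    {"x":27,"y":40,"z":-5,"spin":0},
    {"x":27,"y":40,"z":-5,"spin":0},
    {"x":27,"y":40,"z":-5,"spin":0},
    {"x":27,"y":40,"z":-5,"spin":0},
    {"x":27,"y":40,"z":-5,"spin":0},
    {"x":27,"y":40,"z":-5,"spin":0},
    {"x":27,"y":40,"z":-5,"spin":0},
    {"x":27,"y":40,"z":-5,"spin":0},
    {"x":20,"y":30,"z":-5,"spin":0}
  ],
  "grip": 87
}}

```text
time_s: 2.6
position: [0.4574, -0.2001, 0.1817]
tcp_rot: [[0.291, 0.006, 0.957], [-0.956, -0.014, 0.291], [0.015, -1.0, 0.001]]
force: [0.6, 0.4, -0.0]
opening: 0.999
```

Emit:
{"op": "apply_moves", "data": {
  "steps": [
    {"x":6.6,"y":8,"z":-45,"spin":0.01},
    {"x":0,"y":0,"z":-40,"spin":0},
    {"x":0,"y":0,"z":0,"spin":0}
  ],
  "grip": 87
}}

```text
time_s: 2.9
position: [0.469, -0.1875, 0.0964]
tcp_rot: [[0.31, 0.013, 0.951], [-0.95, -0.017, 0.311], [0.021, -1.0, 0.007]]
force: [-0.5, -0.4, -0.6]
opening: 1.004
```

```bash
cat > pt.py <<'E'
from h import *
def overl(n,bx,s,fn,pts,im=None):
    im=avg(n,3) if im is None else im
    crop(im,bx,s,fn,proj(n,pts)); return im
def fing():
    st=read_state(); p=st["position"];R=st["tcp_rot"]; L=[]
    w=st["opening"]*87
    print(p.round(4),R[:,0].round(3),w, st["force"].round(1))
    for sx in(-1,1):
        for sz in(-9.5,9.5): L.append(p+R@(np.array([sx*w/2,8,sz])/1e3)); L.append(p+R@(np.array([sx*58.5,8,sz])/1e3)) if w>86 else L.append(p+R@(np.array([sx*(w/2+15),8,sz])/1e3))
    return np.array(L)
E
python3 - <<'E'
from pt import *
L=fing()
overl("top",(325,215,66,60),9,"pics/a1.png",L); overl("scene",(245,250,66,60),9,"pics/a2.png",L)
E
```

```text
[ 0.469  -0.1875  0.0964] [ 0.31  -0.95   0.021] 87.34483023390024 [-0.5 -0.4 -0.6]
```

View pics/a1.png

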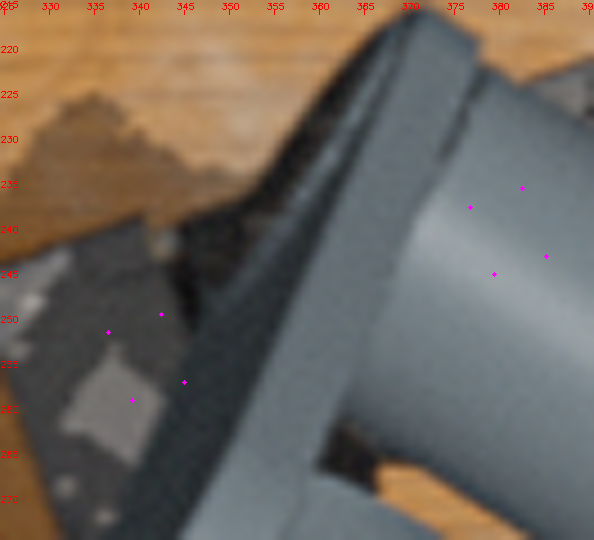

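View pics/a2.png

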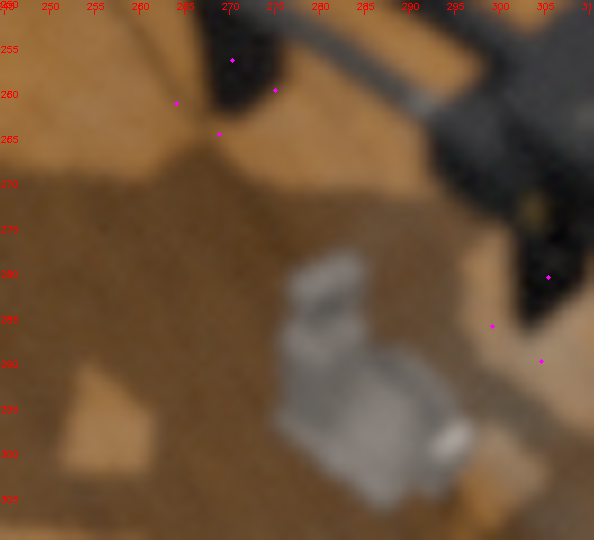

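Emit:
{"op": "apply_moves", "data": {
  "steps": [
    {"x":-3,"y":-3,"z":-25,"spin":0},
    {"x":0,"y":0,"z":-25,"spin":0},
    {"x":0,"y":0,"z":0,"spin":0}
  ],
  "grip": 87
}}

```text
time_s: 3.5
position: [0.4723, -0.1983, 0.0566]
tcp_rot: [[0.305, 0.034, 0.952], [-0.952, -0.033, 0.306], [0.042, -0.999, 0.023]]
force: [0.5, -0.2, -0.5]
opening: 0.998
```

```bash
python3 - <<'E'
from h import *
for i in range(3):
    s=read_state(); print(s["time_s"],s["position"],s["tcp_rot"].round(4).tolist(),s["joint_positions"].round(3),s["qvel"].round(2)); imaging.capture("top")
E
```

```text
3.5 [ 0.47227464 -0.19829977  0.05661235] [[0.3046, 0.0344, 0.9519], [-0.9516, -0.0328, 0.3057], [0.0417, -0.9989, 0.0228]] [-35.051  37.473 107.885  -0.766  31.948  37.813] [-0.56 -4.2  -1.34 -0.05  1.36  0.02]
3.55 [ 0.47311054 -0.19883812  0.05783082] [[0.3046, 0.0365, 0.9518], [-0.9515, -0.0343, 0.3058], [0.0438, -0.9987, 0.0243]] [-35.046  37.351 107.823  -0.767  31.987  37.812] [ 0.34 -1.42 -0.94  0.13  0.39  0.06]
3.6 [ 0.47361065 -0.19896973  0.05838034] [[0.3048, 0.0377, 0.9517], [-0.9514, -0.035, 0.3061], [0.0449, -0.9987, 0.0252]] [-35.027  37.296 107.795  -0.764  31.992  37.813] [ 0.25 -0.72 -0.24  0.05 -0.04 -0.  ]
```

Emit:
{"op": "apply_moves", "data": {
  "steps": [
    {"x":0,"y":0,"z":0,"spin":0}
  ]
}}

```text
time_s: 3.75
position: [0.4744, -0.1995, 0.06]
tcp_rot: [[0.305, 0.04, 0.952], [-0.951, -0.037, 0.306], [0.047, -0.999, 0.027]]
force: [-0.6, -0.4, 0.8]
opening: 0.999
```

```bash
python3 - <<'E'
from h import *
for i in range(3):
    s=read_state(); print(s["time_s"],s["position"],s["tcp_rot"].round(4).tolist(),s["joint_positions"].round(3),s["qvel"].round(2)); imaging.capture("top")
E
```

```text
3.75 [ 0.47439374 -0.19945044  0.05995646] [[0.3048, 0.04, 0.9516], [-0.9513, -0.0366, 0.3062], [0.0471, -0.9985, 0.0269]] [-35.021  37.129 107.747  -0.761  32.044  37.812] [-0.22 -1.53 -0.59 -0.01  0.53  0.1 ]
3.8 [ 0.47465105 -0.19959879  0.06011271] [[0.3048, 0.0406, 0.9516], [-0.9512, -0.0371, 0.3063], [0.0477, -0.9985, 0.0273]] [-35.018  37.116 107.733  -0.762  32.028  37.813] [ 0.07  0.35  0.09 -0.04 -0.42 -0.  ]
3.85 [ 0.47455174 -0.19946436  0.05988144] [[0.3049, 0.0403, 0.9515], [-0.9512, -0.0369, 0.3064], [0.0474, -0.9985, 0.0271]] [-35.012  37.139 107.743  -0.762  32.015  37.813] [-0.    0.53  0.32  0.03 -0.15 -0.01]
```

Emit:
{"op": "apply_moves", "data": {
  "steps": [
    {"x":0,"y":0,"z":0,"spin":0},
    {"x":0,"y":0,"z":0,"spin":0},
    {"x":0,"y":0,"z":0,"spin":0},
    {"x":0,"y":0,"z":0,"spin":0}
  ]
}}

```text
time_s: 4.3
position: [0.4747, -0.1993, 0.0605]
tcp_rot: [[0.305, 0.041, 0.951], [-0.951, -0.037, 0.307], [0.048, -0.998, 0.028]]
force: [0.0, 0.8, -0.3]
opening: 0.999
```

```bash
python3 - <<'E'
from h import *
s=read_state(); print(s["time_s"],s["position"],s["tcp_rot"].round(4).tolist(),s["joint_positions"].round(3),s["qvel"].round(2)); 
E
```

```text
4.3 [ 0.47473017 -0.19926377  0.06054438] [[0.3054, 0.0409, 0.9514], [-0.951, -0.0372, 0.3069], [0.048, -0.9985, 0.0276]] [-34.981  37.062 107.746  -0.761  32.048  37.813] [ 0.01 -0.04  0.12  0.02  0.03 -0.01]
```

Emit:
{"op": "apply_moves", "data": {
  "steps": [
    {"x":0,"y":0,"z":10,"spin":0},
    {"x":0,"y":0,"z":10,"spin":0},
    {"x":0,"y":0,"z":10,"spin":0},
    {"x":0,"y":0,"z":10,"spin":0}
  ]
}}

```text
time_s: 4.7
position: [0.4739, -0.1987, 0.1026]
tcp_rot: [[0.305, 0.039, 0.951], [-0.951, -0.036, 0.307], [0.046, -0.999, 0.026]]
force: [0.4, -0.4, 0.0]
opening: 1.001
```

```bash
python3 - <<'E'
from h import *
s=read_state(); print(s["time_s"],s["position"],s["tcp_rot"].round(4).tolist(),s["joint_positions"].round(3),s["qvel"].round(2)); 
E
```

```text
4.7 [ 0.47392952 -0.19870619  0.10255602] [[0.3055, 0.0386, 0.9514], [-0.9511, -0.0356, 0.3068], [0.0457, -0.9986, 0.0258]] [-34.982  32.501 106.507  -0.656  38.012  37.683] [  0.13 -11.86  -3.77   0.22  15.26  -0.32]
```

Emit:
{"op": "apply_moves", "data": {
  "steps": [
    {"x":0,"y":0,"z":40,"spin":0},
    {"x":0,"y":0,"z":40,"spin":0},
    {"x":0,"y":0,"z":0,"spin":0},
    {"x":0,"y":0,"z":0,"spin":0}
  ]
}}

```text
time_s: 5.1
position: [0.4743, -0.1989, 0.1897]
tcp_rot: [[0.305, 0.043, 0.951], [-0.951, -0.038, 0.307], [0.05, -0.998, 0.029]]
force: [-0.3, -0.3, -0.2]
opening: 1.001
```

```bash
cat > st.py <<'E'
from h import *
s=read_state(); R=s["tcp_rot"]; print(s["time_s"],(s["position"]*1e3).round(2),"jawyaw",np.degrees(np.arctan2(R[0,0],-R[1,0])).round(2),"toolY",R[:,1].round(4),"F",s["force"].round(2),"M",s["moment"].round(3),"w",round(s["opening"]*87,2))
E
python3 st.py
```

```text
5.1 [ 474.34 -198.94  189.7 ] jawyaw 17.8 toolY [ 0.0428 -0.0384 -0.9983] F [-0.26 -0.26 -0.16] M [ 0.004  0.05  -0.047] w 87.1
```

Emit:
{"op": "apply_moves", "data": {
  "steps": [
    {"x":0,"y":0,"z":-40,"spin":0},
    {"x":0,"y":0,"z":0,"spin":0},
    {"x":0,"y":0,"z":0,"spin":0}
  ]
}}

```text
time_s: 5.4
position: [0.4746, -0.1991, 0.1495]
tcp_rot: [[0.305, 0.044, 0.951], [-0.951, -0.039, 0.307], [0.051, -0.998, 0.03]]
force: [0.4, -0.5, -0.2]
opening: 1.003
```

```bash
python3 st.py
```

```text
5.4 [ 474.59 -199.1   149.48] jawyaw 17.8 toolY [ 0.0438 -0.0391 -0.9983] F [ 0.38 -0.54 -0.22] M [ 0.001  0.075 -0.007] w 87.3
```

Emit:
{"op": "apply_moves", "data": {
  "steps": [
    {"x":0,"y":0,"z":40,"spin":0},
    {"x":0,"y":0,"z":0,"spin":0},
    {"x":0,"y":0,"z":0,"spin":0}
  ]
}}

```text
time_s: 5.7
position: [0.4737, -0.1985, 0.1905]
tcp_rot: [[0.305, 0.04, 0.951], [-0.951, -0.036, 0.307], [0.047, -0.999, 0.027]]
force: [-0.2, 0.1, 0.3]
opening: 0.999
```

```bash
python3 st.py
```

```text
5.7 [ 473.72 -198.5   190.47] jawyaw 17.81 toolY [ 0.04   -0.0364 -0.9985] F [-0.17  0.07  0.31] M [ 0.08   0.009 -0.014] w 86.92
```

Emit:
{"op": "apply_moves", "data": {
  "steps": [
    {"x":30,"y":-22,"z":0,"spin":0},
    {"x":0,"y":0,"z":0,"spin":0},
    {"x":0,"y":0,"z":0,"spin":0}
  ]
}}

```text
time_s: 6.0
position: [0.5034, -0.2201, 0.191]
tcp_rot: [[0.306, 0.039, 0.951], [-0.951, -0.036, 0.307], [0.046, -0.999, 0.026]]
force: [-0.3, 0.8, -0.5]
opening: 1.0
```

```bash
python3 st.py
```

```text
6.0 [ 503.36 -220.09  191.02] jawyaw 17.82 toolY [ 0.039  -0.0357 -0.9986] F [-0.29  0.79 -0.5 ] M [ 0.054  0.076 -0.031] w 87.0
```

Emit:
{"op": "apply_moves", "data": {
  "steps": [
    {"x":-30,"y":22,"z":0,"spin":0},
    {"x":0,"y":0,"z":0,"spin":0},
    {"x":0,"y":0,"z":0,"spin":0}
  ]
}}

```text
time_s: 6.3
position: [0.4706, -0.1962, 0.1899]
tcp_rot: [[0.306, 0.036, 0.951], [-0.951, -0.034, 0.307], [0.043, -0.999, 0.024]]
force: [0.2, -0.9, -0.1]
opening: 0.999
```

```bash
python3 st.py
```

```text
6.3 [ 470.59 -196.25  189.9 ] jawyaw 17.82 toolY [ 0.0362 -0.0338 -0.9988] F [ 0.19 -0.92 -0.11] M [ 0.015 -0.054 -0.028] w 86.89
```

Emit:
{"op": "apply_moves", "data": {
  "steps": [
    {"x":36,"y":-27,"z":0,"spin":0},
    {"x":0,"y":0,"z":0,"spin":0},
    {"x":-36,"y":27,"z":0,"spin":0},
    {"x":0,"y":0,"z":0,"spin":0},
    {"x":36,"y":-27,"z":0,"spin":0},
    {"x":0,"y":0,"z":0,"spin":0},
    {"x":-36,"y":27,"z":0,"spin":0},
    {"x":0,"y":0,"z":0,"spin":0},
    {"x":36,"y":-27,"z":0,"spin":0},
    {"x":0,"y":0,"z":0,"spin":0},
    {"x":-36,"y":27,"z":0,"spin":0},
    {"x":0,"y":0,"z":0,"spin":0}
  ]
}}

```text
time_s: 7.5
position: [0.4594, -0.188, 0.1839]
tcp_rot: [[0.307, 0.014, 0.952], [-0.952, -0.018, 0.307], [0.022, -1.0, 0.008]]
force: [-0.8, 0.2, -0.3]
opening: 1.001
```

```bash
python3 st.py
```

```text
7.5 [ 459.37 -188.04  183.87] jawyaw 17.88 toolY [ 0.0141 -0.0182 -0.9997] F [-0.8   0.22 -0.29] M [0.064 0.009 0.094] w 87.06
```

Emit:
{"op": "apply_moves", "data": {
  "steps": [
    {"x":0,"y":0,"z":40,"spin":0},
    {"x":0,"y":0,"z":0,"spin":0},
    {"x":0,"y":0,"z":-40,"spin":0},
    {"x":0,"y":0,"z":0,"spin":0}
  ]
}}

```text
time_s: 7.9
position: [0.4578, -0.1865, 0.1845]
tcp_rot: [[0.307, 0.013, 0.951], [-0.951, -0.017, 0.308], [0.02, -1.0, 0.007]]
force: [-0.8, 0.0, 0.5]
opening: 1.002
```

```bash
python3 st.py
```

```text
7.9 [ 457.78 -186.51  184.5 ] jawyaw 17.91 toolY [ 0.0127 -0.0172 -0.9998] F [-0.82  0.01  0.46] M [0.107 0.058 0.019] w 87.16
```

Emit:
{"op": "apply_moves", "data": {
  "steps": [
    {"x":40,"y":-29,"z":0,"spin":0},
    {"x":0,"y":0,"z":0,"spin":0},
    {"x":-36,"y":27,"z":0,"spin":0},
    {"x":0,"y":0,"z":0,"spin":0},
    {"x":40,"y":-27,"z":0,"spin":0},
    {"x":0,"y":0,"z":0,"spin":0},
    {"x":-36,"y":27,"z":0,"spin":0},
    {"x":0,"y":0,"z":0,"spin":0}
  ]
}}

```text
time_s: 8.7
position: [0.4616, -0.1853, 0.1862]
tcp_rot: [[0.308, 0.002, 0.951], [-0.951, -0.01, 0.308], [0.01, -1.0, -0.001]]
force: [-0.9, -0.1, -0.3]
opening: 0.999
```

```bash
python3 st.py
```

```text
8.7 [ 461.57 -185.28  186.15] jawyaw 17.93 toolY [ 0.0024 -0.0099 -0.9999] F [-0.94 -0.13 -0.33] M [0.018 0.03  0.018] w 86.91
```

Emit:
{"op": "apply_moves", "data": {
  "steps": [
    {"x":3,"y":-6,"z":-35,"spin":0},
    {"x":0,"y":0,"z":0,"spin":0},
    {"x":0,"y":0,"z":-35,"spin":0},
    {"x":0,"y":0,"z":0,"spin":0},
    {"x":0,"y":0,"z":-35,"spin":0},
    {"x":0,"y":0,"z":0,"spin":0},
    {"x":0,"y":0,"z":0,"spin":0}
  ]
}}

```text
time_s: 9.4
position: [0.4714, -0.1951, 0.0897]
tcp_rot: [[0.308, 0.016, 0.951], [-0.951, -0.019, 0.309], [0.023, -1.0, 0.009]]
force: [0.7, 0.2, -0.2]
opening: 1.001
```

```bash
python3 st.py
```

```text
9.4 [ 471.37 -195.1    89.75] jawyaw 17.96 toolY [ 0.0158 -0.0188 -0.9997] F [ 0.73  0.2  -0.24] M [-0.002 -0.034 -0.047] w 87.11
```

Emit:
{"op": "apply_moves", "data": {
  "steps": [
    {"x":36,"y":-27,"z":0,"spin":0},
    {"x":0,"y":0,"z":0,"spin":0},
    {"x":-36,"y":27,"z":0,"spin":0},
    {"x":0,"y":0,"z":0,"spin":0},
    {"x":36,"y":-27,"z":0,"spin":0},
    {"x":0,"y":0,"z":0,"spin":0},
    {"x":-37,"y":27,"z":0,"spin":0},
    {"x":0,"y":0,"z":0,"spin":0},
    {"x":0,"y":0,"z":0,"spin":0}
  ]
}}

```text
time_s: 10.3
position: [0.4768, -0.1985, 0.114]
tcp_rot: [[0.309, 0.04, 0.95], [-0.95, -0.036, 0.31], [0.046, -0.999, 0.027]]
force: [0.1, 0.4, 1.1]
opening: 1.004
```

```bash
python3 st.py
```

```text
10.3 [ 476.81 -198.48  113.95] jawyaw 17.99 toolY [ 0.0403 -0.0356 -0.9986] F [0.1  0.35 1.07] M [ 0.009  0.054 -0.026] w 87.31
```

Emit:
{"op": "apply_moves", "data": {
  "steps": [
    {"x":0,"y":0,"z":15,"spin":0},
    {"x":0,"y":0,"z":15,"spin":0},
    {"x":0,"y":0,"z":15,"spin":0},
    {"x":0,"y":0,"z":15,"spin":0},
    {"x":0,"y":0,"z":8,"spin":0},
    {"x":0,"y":0,"z":0,"spin":0}
  ]
}}

```text
time_s: 10.9
position: [0.481, -0.2009, 0.1939]
tcp_rot: [[0.309, 0.051, 0.95], [-0.95, -0.043, 0.311], [0.057, -0.998, 0.035]]
force: [-0.8, 0.2, -0.6]
opening: 1.005
```

```bash
python3 st.py
```

```text
10.9 [ 480.97 -200.89  193.88] jawyaw 18.0 toolY [ 0.0511 -0.0429 -0.9978] F [-0.82  0.2  -0.62] M [ 0.051  0.007 -0.034] w 87.43
```

Emit:
{"op": "apply_moves", "data": {
  "steps": [
    {"x":36,"y":-27,"z":0,"spin":0},
    {"x":0,"y":0,"z":0,"spin":0},
    {"x":-36,"y":27,"z":0,"spin":0},
    {"x":0,"y":0,"z":0,"spin":0},
    {"x":36,"y":-27,"z":0,"spin":0},
    {"x":0,"y":0,"z":0,"spin":0},
    {"x":-36,"y":27,"z":0,"spin":0},
    {"x":0,"y":0,"z":0,"spin":0},
    {"x":36,"y":-27,"z":0,"spin":0},
    {"x":0,"y":0,"z":0,"spin":0},
    {"x":-36,"y":27,"z":0,"spin":0},
    {"x":0,"y":0,"z":0,"spin":0}
  ]
}}

```text
time_s: 12.1
position: [0.4694, -0.1928, 0.1859]
tcp_rot: [[0.31, 0.027, 0.95], [-0.95, -0.026, 0.31], [0.033, -0.999, 0.017]]
force: [-0.4, -0.1, 0.7]
opening: 1.0
```

```bash
python3 st.py
```

```text
12.1 [ 469.37 -192.82  185.86] jawyaw 18.05 toolY [ 0.0266 -0.0258 -0.9993] F [-0.36 -0.07  0.75] M [0.044 0.032 0.057] w 87.01
```

Emit:
{"op": "apply_moves", "data": {
  "steps": [
    {"x":38,"y":-28,"z":0,"spin":0},
    {"x":0,"y":0,"z":0,"spin":0},
    {"x":-36,"y":27,"z":0,"spin":0},
    {"x":0,"y":0,"z":0,"spin":0},
    {"x":38,"y":-28,"z":0,"spin":0},
    {"x":0,"y":0,"z":0,"spin":0},
    {"x":-36,"y":27,"z":0,"spin":0},
    {"x":0,"y":0,"z":0,"spin":0},
    {"x":38,"y":-28,"z":0,"spin":0},
    {"x":0,"y":0,"z":0,"spin":0},
    {"x":-36,"y":27,"z":0,"spin":0},
    {"x":0,"y":0,"z":0,"spin":0}
  ]
}}

```text
time_s: 13.3
position: [0.4583, -0.1829, 0.1781]
tcp_rot: [[0.312, -0.005, 0.95], [-0.95, -0.004, 0.312], [0.002, -1.0, -0.006]]
force: [0.3, 0.5, -0.8]
opening: 0.998
```

```bash
python3 st.py
```

```text
13.3 [ 458.27 -182.9   178.14] jawyaw 18.15 toolY [-0.0051 -0.0036 -1.    ] F [ 0.27  0.52 -0.79] M [0.036 0.022 0.006] w 86.87
```

Emit:
{"op": "apply_moves", "data": {
  "steps": [
    {"x":38,"y":-29,"z":0,"spin":0},
    {"x":0,"y":0,"z":0,"spin":0},
    {"x":-36,"y":27,"z":0,"spin":0},
    {"x":0,"y":0,"z":0,"spin":0},
    {"x":38,"y":-29,"z":0,"spin":0},
    {"x":0,"y":0,"z":0,"spin":0},
    {"x":-36,"y":27,"z":0,"spin":0},
    {"x":0,"y":0,"z":0,"spin":0}
  ]
}}

```text
time_s: 14.1
position: [0.4504, -0.1779, 0.1742]
tcp_rot: [[0.313, -0.026, 0.95], [-0.95, 0.011, 0.313], [-0.018, -1.0, -0.021]]
force: [-0.5, 0.0, -0.8]
opening: 0.995
```

```bash
python3 st.py
```

```text
14.1 [ 450.42 -177.9   174.2 ] jawyaw 18.21 toolY [-0.0257  0.0108 -0.9996] F [-0.51  0.04 -0.83] M [ 0.048 -0.017  0.014] w 86.55
```

Emit:
{"op": "apply_moves", "data": {
  "steps": [
    {"x":3,"y":-3,"z":-12,"spin":0},
    {"x":3,"y":-3,"z":-16,"spin":0},
    {"x":2,"y":-2,"z":-16,"spin":0},
    {"x":0,"y":0,"z":-16,"spin":0},
    {"x":0,"y":0,"z":-12,"spin":0},
    {"x":0,"y":0,"z":-6,"spin":0},
    {"x":0,"y":0,"z":0,"spin":0},
    {"x":0,"y":0,"z":0,"spin":0}
  ]
}}

```text
time_s: 14.9
position: [0.4587, -0.1862, 0.0902]
tcp_rot: [[0.313, -0.027, 0.949], [-0.95, 0.012, 0.313], [-0.02, -1.0, -0.022]]
force: [0.3, -0.2, -0.3]
opening: 1.002
```

```bash
python3 st.py
```

```text
14.9 [ 458.72 -186.2    90.15] jawyaw 18.24 toolY [-0.0274  0.012  -0.9996] F [ 0.34 -0.24 -0.31] M [ 0.013 -0.023 -0.021] w 87.14
```

Emit:
{"op": "apply_moves", "data": {
  "steps": [
    {"x":36,"y":-27,"z":0,"spin":0},
    {"x":0,"y":0,"z":0,"spin":0},
    {"x":-36,"y":27,"z":0,"spin":0},
    {"x":0,"y":0,"z":0,"spin":0},
    {"x":0,"y":0,"z":0,"spin":0}
  ]
}}

```text
time_s: 15.4
position: [0.4593, -0.1867, 0.092]
tcp_rot: [[0.313, -0.025, 0.949], [-0.95, 0.01, 0.313], [-0.017, -1.0, -0.02]]
force: [0.1, -1.6, 0.8]
opening: 0.999
```

```bash
python3 st.py
```

```text
15.4 [ 459.3  -186.68   92.02] jawyaw 18.24 toolY [-0.0248  0.0102 -0.9996] F [ 0.1  -1.55  0.83] M [-0.038 -0.04   0.005] w 86.93
```

Good enough; descend with ramped rows.

Emit:
{"op": "apply_moves", "data": {
  "steps": [
    {"x":2,"y":-2,"z":-10,"spin":0},
    {"x":2,"y":-2,"z":-14,"spin":0},
    {"x":1,"y":-1,"z":-14,"spin":0},
    {"x":0,"y":0,"z":-12,"spin":0},
    {"x":0,"y":0,"z":-10,"spin":0},
    {"x":0,"y":0,"z":-6,"spin":0},
    {"x":0,"y":0,"z":-3,"spin":0},
    {"x":0,"y":0,"z":0,"spin":0}
  ]
}}

```text
time_s: 16.2
position: [0.468, -0.1947, 0.0167]
tcp_rot: [[0.313, -0.021, 0.95], [-0.95, 0.008, 0.313], [-0.014, -1.0, -0.018]]
force: [0.6, -0.1, -0.1]
opening: 1.001
```

```bash
python3 st.py; python3 - <<'E'
from pt import *
L=fing()
overl("scene",(245,250,66,60),9,"pics/a3.png",L)
E
```

```text
16.2 [ 468.   -194.7    16.66] jawyaw 18.23 toolY [-0.0212  0.0076 -0.9997] F [ 0.63 -0.07 -0.13] M [ 0.009 -0.052  0.036] w 87.05
[ 0.468  -0.1947  0.0167] [ 0.313 -0.95  -0.014] 87.05185787989087 [ 0.6 -0.1 -0.1]
```

View pics/a3.png

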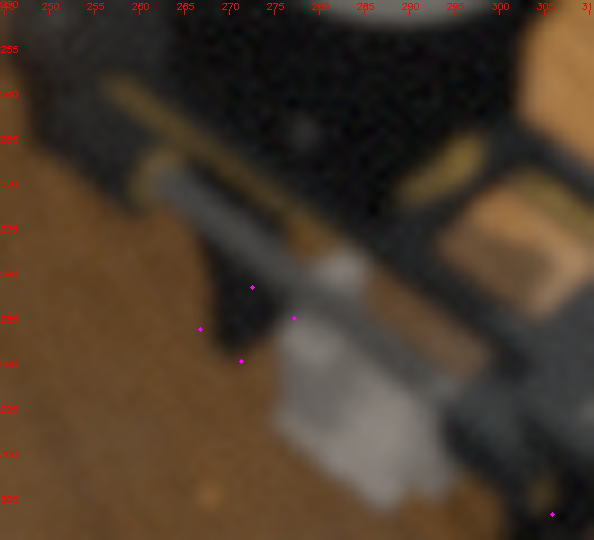

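Emit:
{"op": "apply_moves", "data": {
  "steps": [
    {"x":-3,"y":-1,"z":-3,"spin":0},
    {"x":0,"y":0,"z":0,"spin":0}
  ]
}}

```text
time_s: 16.55
position: [0.4657, -0.1962, 0.0153]
tcp_rot: [[0.313, -0.018, 0.95], [-0.95, 0.006, 0.313], [-0.011, -1.0, -0.016]]
force: [-0.0, -1.0, -0.4]
opening: 1.003
```

```bash
python3 st.py
```

```text
16.55 [ 465.69 -196.23   15.3 ] jawyaw 18.25 toolY [-0.0183  0.0056 -0.9998] F [-0.03 -0.98 -0.37] M [-0.029 -0.067  0.022] w 87.29
```

Emit:
{"op": "apply_moves", "data": {
  "steps": [
    {"x":-1,"y":1,"z":-4,"spin":0},
    {"x":0,"y":0,"z":-1,"spin":0},
    {"x":0,"y":0,"z":0,"spin":0}
  ]
}}

```text
time_s: 16.85
position: [0.4647, -0.1954, 0.0105]
tcp_rot: [[0.313, -0.017, 0.95], [-0.95, 0.005, 0.313], [-0.01, -1.0, -0.015]]
force: [0.4, -0.2, 0.1]
opening: 0.998
```

```bash
python3 st.py
```

```text
16.85 [ 464.74 -195.4    10.47] jawyaw 18.23 toolY [-0.0173  0.0049 -0.9998] F [ 0.44 -0.17  0.14] M [-0.01   0.021  0.006] w 86.83
```

Emit:
{"op": "apply_moves", "data": {
  "steps": [
    {"x":0,"y":0,"z":0,"spin":0},
    {"x":0,"y":0,"z":0,"spin":0},
    {"x":0,"y":0,"z":0,"spin":0},
    {"x":0,"y":0,"z":0,"spin":0},
    {"x":0,"y":0,"z":0,"spin":0}
  ],
  "grip": 40
}}

```text
time_s: 17.35
position: [0.4644, -0.195, 0.0105]
tcp_rot: [[0.313, -0.018, 0.95], [-0.95, 0.006, 0.313], [-0.011, -1.0, -0.016]]
force: [-0.6, 2.9, 2.0]
opening: 0.632
```

```bash
python3 st.py
```

```text
17.35 [ 464.39 -194.97   10.46] jawyaw 18.23 toolY [-0.0183  0.0058 -0.9998] F [-0.63  2.88  2.04] M [ 0.409  0.21  -0.048] w 55.0
```

Emit:
{"op": "apply_moves", "data": {
  "steps": [
    {"x":0,"y":0,"z":0,"spin":0},
    {"x":0,"y":0,"z":0,"spin":0},
    {"x":0,"y":0,"z":0,"spin":0}
  ],
  "grip": 40
}}

```text
time_s: 17.65
position: [0.4639, -0.1943, 0.0105]
tcp_rot: [[0.313, -0.019, 0.95], [-0.95, 0.007, 0.313], [-0.012, -1.0, -0.016]]
force: [0.3, -0.1, 0.2]
opening: 0.581
```

```bash
python3 st.py;  python3 - <<'E'
from pt import *
im=avg("scene",4); np.save("scene_g.npy",im); crop(im,(245,250,66,60),9,"pics/a4.png")
E
```

```text
17.65 [ 463.91 -194.33   10.48] jawyaw 18.23 toolY [-0.0192  0.0066 -0.9998] F [ 0.28 -0.14  0.15] M [ 0.139  0.044 -0.02 ] w 50.52
```

View pics/a4.png

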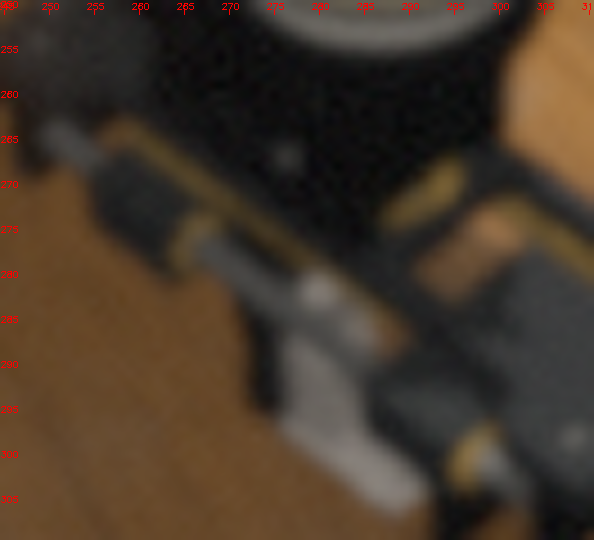

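Emit:
{"op": "apply_moves", "data": {
  "steps": [
    {"x":0,"y":0,"z":4,"spin":0},
    {"x":0,"y":0,"z":10,"spin":0},
    {"x":0,"y":0,"z":15,"spin":0},
    {"x":0,"y":0,"z":15,"spin":0},
    {"x":0,"y":0,"z":10,"spin":0},
    {"x":0,"y":0,"z":6,"spin":0},
    {"x":0,"y":0,"z":2,"spin":0},
    {"x":0,"y":0,"z":0,"spin":0}
  ]
}}

```text
time_s: 18.65
position: [0.4639, -0.1949, 0.0764]
tcp_rot: [[0.313, -0.018, 0.95], [-0.95, 0.005, 0.313], [-0.011, -1.0, -0.016]]
force: [0.3, 0.5, -2.4]
opening: 0.58
```

```bash
python3 st.py
```

```text
18.65 [ 463.91 -194.88   76.38] jawyaw 18.25 toolY [-0.0185  0.0054 -0.9998] F [ 0.29  0.47 -2.42] M [-0.052  0.002 -0.052] w 50.47
```

Emit:
{"op": "apply_moves", "data": {
  "steps": [
    {"x":1,"y":10,"z":0,"spin":-0.008},
    {"x":2,"y":20,"z":0,"spin":-0.015},
    {"x":4,"y":28,"z":0,"spin":-0.02},
    {"x":4,"y":30,"z":0,"spin":-0.02},
    {"x":4,"y":30,"z":0,"spin":-0.02},
    {"x":4,"y":30,"z":0,"spin":-0.02},
    {"x":4,"y":28,"z":0,"spin":-0.02},
    {"x":3,"y":22,"z":0,"spin":-0.015},
    {"x":2,"y":16,"z":0,"spin":-0.01},
    {"x":1,"y":10,"z":0,"spin":-0.006},
    {"x":0,"y":5,"z":0,"spin":0},
    {"x":0,"y":0,"z":0,"spin":0}
  ]
}}

```text
time_s: 19.85
position: [0.487, 0.0491, 0.0702]
tcp_rot: [[0.152, -0.031, 0.988], [-0.988, 0.013, 0.153], [-0.018, -0.999, -0.029]]
force: [-0.0, -1.3, -3.2]
opening: 0.582
```

```bash
python3 st.py
```

```text
19.85 [486.97  49.08  70.16] jawyaw 8.77 toolY [-0.0314  0.013  -0.9994] F [-0.01 -1.25 -3.18] M [-0.075 -0.028 -0.014] w 50.59
```

Emit:
{"op": "apply_moves", "data": {
  "steps": [
    {"x":1,"y":3,"z":-4,"spin":0},
    {"x":1,"y":4,"z":-4,"spin":0},
    {"x":1,"y":2,"z":-3,"spin":0},
    {"x":0,"y":0,"z":-1,"spin":0},
    {"x":0,"y":0,"z":0,"spin":0},
    {"x":0,"y":0,"z":0,"spin":0}
  ]
}}

```text
time_s: 20.45
position: [0.4904, 0.0562, 0.0565]
tcp_rot: [[0.149, -0.032, 0.988], [-0.989, 0.013, 0.149], [-0.017, -0.999, -0.03]]
force: [0.1, 0.6, -1.9]
opening: 0.582
```

```bash
python3 st.py; python3 - <<'E'
from h import *
for n,b in(("scene",(235,172,76,56)),("top",(215,168,60,66))):
    im=avg(n,4); np.save(n+"_p.npy",im); crop(im,b,10 if n=="scene" else 9,f"pics/p_{n}.png")
E
```

```text
20.45 [490.35  56.23  56.49] jawyaw 8.55 toolY [-0.0322  0.0128 -0.9994] F [ 0.07  0.61 -1.95] M [-0.022 -0.035  0.013] w 50.65
```

View pics/p_scene.png

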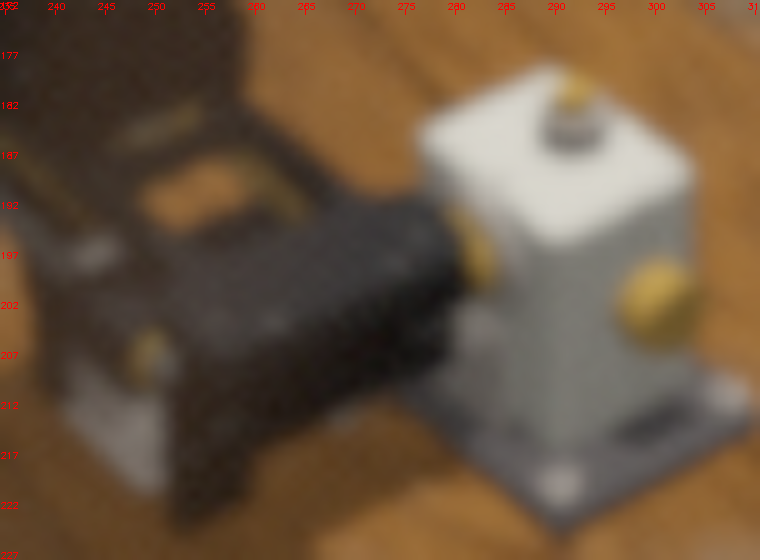

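View pics/p_top.png

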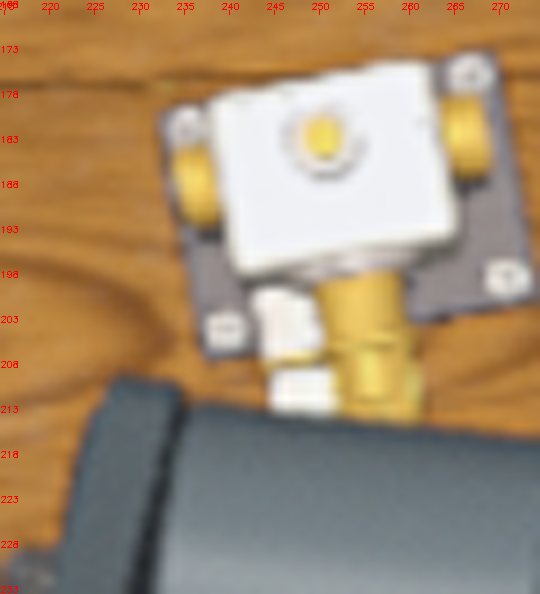

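Emit:
{"op": "apply_moves", "data": {
  "steps": [
    {"x":3,"y":1.2,"z":0.3,"spin":0.004},
    {"x":5,"y":1.0,"z":0,"spin":0.003},
    {"x":5,"y":0.8,"z":0,"spin":0},
    {"x":4,"y":0.6,"z":0,"spin":0},
    {"x":2,"y":0.3,"z":0,"spin":0},
    {"x":0,"y":0,"z":0,"spin":0}
  ]
}}

```text
time_s: 21.45
position: [0.512, 0.0608, 0.0572]
tcp_rot: [[0.157, -0.03, 0.987], [-0.987, 0.012, 0.157], [-0.017, -0.999, -0.028]]
force: [0.2, 0.9, -1.9]
opening: 0.58
```

```bash
cat > u.py <<'E'
from h import *
s=read_state();p=s["position"];R=s["tcp_rot"];a=np.radians(9.0);c,sn=np.cos(a),np.sin(a)
u=c*p[0]+sn*p[1]; v=-sn*p[0]+c*p[1]; F=s["force"]
print("t",round(s["time_s"],2),"ringx_in_manif",round((u+.002-.5745)*1e3,1),"ringy",round((v-.0055+.0256)*1e3,2),"z_ring",round((p[2]+.0085)*1e3,2),"yaw",round(np.degrees(np.arctan2(R[0,0],-R[1,0])),2),"pitch",R[2,2].round(4),"roll",R[2,0].round(4),"F along,lat,z",round(c*F[0]+sn*F[1],2),round(-sn*F[0]+c*F[1],2),F[2].round(2),"M",s["moment"].round(2),"w",round(s["opening"]*87,1),"pos",(p*1e3).round(1))
E
python3 u.py
```

```text
t 21.45 ringx_in_manif -57.3 ringy 0.07 z_ring 65.67 yaw 9.02 pitch -0.028 roll -0.017 F along,lat,z 0.38 0.82 -1.94 M [-0.03 -0.    0.01] w 50.5 pos [512.   60.8  57.2]
```

Emit:
{"op": "apply_moves", "data": {
  "steps": [
    {"x":2,"y":0.3,"z":0,"spin":0},
    {"x":3,"y":0.5,"z":0,"spin":0},
    {"x":3,"y":0.5,"z":0,"spin":0},
    {"x":2,"y":0.3,"z":0,"spin":0},
    {"x":0,"y":0,"z":0,"spin":0}
  ]
}}

```text
time_s: 21.95
position: [0.5223, 0.0626, 0.057]
tcp_rot: [[0.157, -0.031, 0.987], [-0.987, 0.012, 0.157], [-0.017, -0.999, -0.029]]
force: [1.9, -0.9, -3.6]
opening: 0.582
```

```bash
python3 u.py
```

```text
t 21.95 ringx_in_manif -46.8 ringy 0.21 z_ring 65.5 yaw 9.02 pitch -0.029 roll -0.0172 F along,lat,z 1.71 -1.22 -3.6 M [ 0.04  0.02 -0.01] w 50.7 pos [522.3  62.6  57. ]
```

Emit:
{"op": "apply_moves", "data": {
  "steps": [
    {"x":2,"y":0.3,"z":0,"spin":0},
    {"x":2,"y":0.3,"z":0,"spin":0},
    {"x":1,"y":0.2,"z":0,"spin":0},
    {"x":0,"y":0,"z":0,"spin":0}
  ]
}}

```text
time_s: 22.35
position: [0.5275, 0.0634, 0.057]
tcp_rot: [[0.157, -0.032, 0.987], [-0.987, 0.012, 0.157], [-0.017, -0.999, -0.029]]
force: [0.7, -0.5, -3.1]
opening: 0.582
```

```bash
python3 u.py
```

```text
t 22.35 ringx_in_manif -41.5 ringy 0.24 z_ring 65.46 yaw 9.02 pitch -0.0294 roll -0.0173 F along,lat,z 0.6 -0.58 -3.05 M [-0.01 -0.01 -0.02] w 50.7 pos [527.5  63.4  57. ]
```

Emit:
{"op": "apply_moves", "data": {
  "steps": [
    {"x":2,"y":0.3,"z":0,"spin":0},
    {"x":2,"y":0.3,"z":0,"spin":0},
    {"x":2,"y":0.3,"z":0,"spin":0},
    {"x":0,"y":0,"z":0,"spin":0}
  ]
}}

```text
time_s: 22.75
position: [0.534, 0.0644, 0.0569]
tcp_rot: [[0.157, -0.032, 0.987], [-0.988, 0.012, 0.157], [-0.017, -0.999, -0.03]]
force: [-0.5, 0.1, -3.1]
opening: 0.582
```

```bash
python3 u.py
```

```text
t 22.75 ringx_in_manif -35.0 ringy 0.2 z_ring 65.42 yaw 9.01 pitch -0.0296 roll -0.0174 F along,lat,z -0.49 0.14 -3.08 M [-0.   -0.07  0.02] w 50.6 pos [534.   64.4  56.9]
```

Emit:
{"op": "apply_moves", "data": {
  "steps": [
    {"x":2,"y":0.3,"z":0,"spin":0},
    {"x":2,"y":0.3,"z":0,"spin":0},
    {"x":0,"y":0,"z":0,"spin":0}
  ]
}}

```text
time_s: 23.05
position: [0.5383, 0.0651, 0.0569]
tcp_rot: [[0.157, -0.032, 0.987], [-0.988, 0.013, 0.157], [-0.017, -0.999, -0.03]]
force: [0.6, 0.3, -2.9]
opening: 0.577
```

```bash
python3 u.py
```

```text
t 23.05 ringx_in_manif -30.7 ringy 0.16 z_ring 65.4 yaw 9.01 pitch -0.0297 roll -0.0174 F along,lat,z 0.63 0.25 -2.95 M [ 0.01 -0.03  0.04] w 50.2 pos [538.3  65.1  56.9]
```

Emit:
{"op": "apply_moves", "data": {
  "steps": [
    {"x":2,"y":0.3,"z":0,"spin":0},
    {"x":2,"y":0.3,"z":0,"spin":0},
    {"x":0,"y":0,"z":0,"spin":0}
  ]
}}

```text
time_s: 23.35
position: [0.5423, 0.0657, 0.0569]
tcp_rot: [[0.157, -0.033, 0.987], [-0.987, 0.013, 0.157], [-0.018, -0.999, -0.03]]
force: [-0.6, 0.3, -1.8]
opening: 0.581
```

```bash
python3 u.py
```

```text
t 23.35 ringx_in_manif -26.6 ringy 0.21 z_ring 65.4 yaw 9.01 pitch -0.0304 roll -0.0175 F along,lat,z -0.55 0.38 -1.81 M [-0.03 -0.03 -0.07] w 50.5 pos [542.3  65.7  56.9]
```

Emit:
{"op": "apply_moves", "data": {
  "steps": [
    {"x":2,"y":0.3,"z":0,"spin":0},
    {"x":2,"y":0.3,"z":0,"spin":0},
    {"x":0,"y":0,"z":0,"spin":0}
  ]
}}

```text
time_s: 23.65
position: [0.5464, 0.0664, 0.057]
tcp_rot: [[0.157, -0.033, 0.987], [-0.987, 0.013, 0.157], [-0.018, -0.999, -0.031]]
force: [-0.7, 0.0, -2.1]
opening: 0.584
```

```bash
python3 u.py
```

```text
t 23.65 ringx_in_manif -22.5 ringy 0.24 z_ring 65.47 yaw 9.01 pitch -0.0309 roll -0.0176 F along,lat,z -0.67 0.14 -2.09 M [-0.07  0.   -0.02] w 50.8 pos [546.4  66.4  57. ]
```

Emit:
{"op": "apply_moves", "data": {
  "steps": [
    {"x":2,"y":0.3,"z":0,"spin":0},
    {"x":1,"y":0.15,"z":0,"spin":0},
    {"x":0,"y":0,"z":0,"spin":0}
  ]
}}

```text
time_s: 23.95
position: [0.5496, 0.0669, 0.057]
tcp_rot: [[0.157, -0.033, 0.987], [-0.987, 0.013, 0.157], [-0.018, -0.999, -0.031]]
force: [-0.6, 0.5, -1.8]
opening: 0.58
```

```bash
python3 u.py; python3 - <<'E'
from h import *
im=avg("scene",4); np.save("scene_q.npy",im); crop(im,(235,172,76,56),10,"pics/q_scene.png")
im=avg("top",2);crop(im,(215,168,60,66),9,"pics/q_top.png")
E
```

```text
t 23.95 ringx_in_manif -19.2 ringy 0.21 z_ring 65.49 yaw 9.02 pitch -0.031 roll -0.0176 F along,lat,z -0.56 0.58 -1.83 M [-0.08  0.08  0.  ] w 50.5 pos [549.6  66.9  57. ]
```

View pics/q_scene.png

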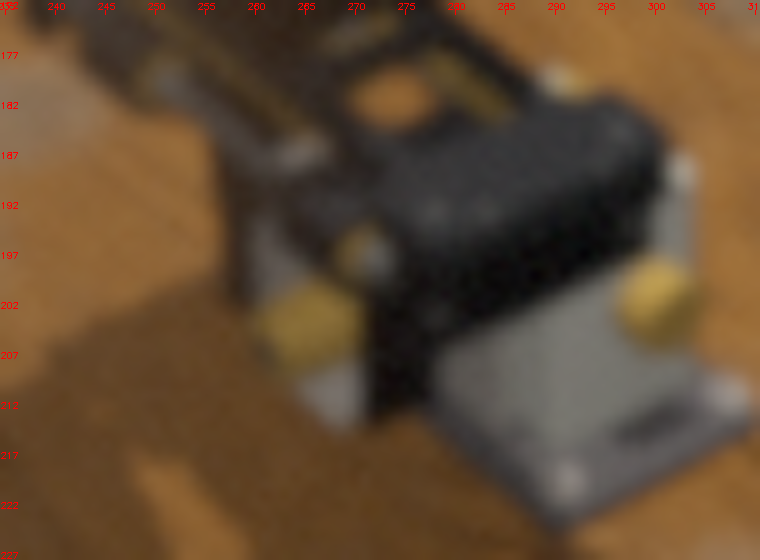

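View pics/q_top.png

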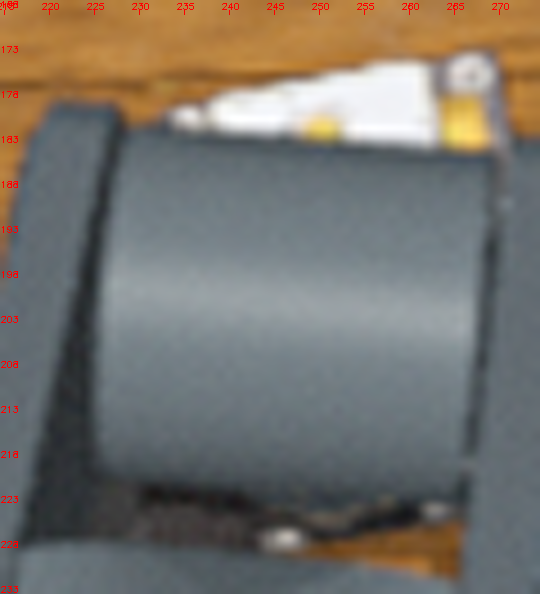

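Emit:
{"op": "apply_moves", "data": {
  "steps": [
    {"x":1.5,"y":0.2,"z":0,"spin":0},
    {"x":1,"y":0.15,"z":0,"spin":0},
    {"x":0,"y":0,"z":0,"spin":0}
  ]
}}

```text
time_s: 24.55
position: [0.5519, 0.0673, 0.057]
tcp_rot: [[0.157, -0.034, 0.987], [-0.988, 0.013, 0.157], [-0.018, -0.999, -0.032]]
force: [-0.0, 0.9, -2.2]
opening: 0.583
```

```bash
python3 u.py
```

```text
t 24.55 ringx_in_manif -16.9 ringy 0.21 z_ring 65.48 yaw 9.01 pitch -0.0315 roll -0.0178 F along,lat,z 0.1 0.88 -2.15 M [-0.02 -0.02  0.04] w 50.7 pos [551.9  67.3  57. ]
```

Emit:
{"op": "apply_moves", "data": {
  "steps": [
    {"x":1.5,"y":0.2,"z":0,"spin":0},
    {"x":1,"y":0.15,"z":0,"spin":0},
    {"x":0,"y":0,"z":0,"spin":0}
  ]
}}

```text
time_s: 24.85
position: [0.5545, 0.0677, 0.0569]
tcp_rot: [[0.157, -0.034, 0.987], [-0.987, 0.013, 0.157], [-0.018, -0.999, -0.032]]
force: [-0.8, -0.5, -2.5]
opening: 0.582
```

```bash
python3 u.py
```

```text
t 24.85 ringx_in_manif -14.3 ringy 0.21 z_ring 65.4 yaw 9.02 pitch -0.0319 roll -0.0178 F along,lat,z -0.85 -0.36 -2.53 M [-0.02  0.01  0.04] w 50.6 pos [554.5  67.7  56.9]
```

Emit:
{"op": "apply_moves", "data": {
  "steps": [
    {"x":1.5,"y":0.2,"z":0,"spin":0},
    {"x":1,"y":0.15,"z":0,"spin":0},
    {"x":0,"y":0,"z":0,"spin":0}
  ]
}}

```text
time_s: 25.15
position: [0.5572, 0.0681, 0.0569]
tcp_rot: [[0.157, -0.034, 0.987], [-0.987, 0.013, 0.157], [-0.018, -0.999, -0.032]]
force: [0.2, -0.2, -2.4]
opening: 0.582
```

```bash
python3 u.py
```

```text
t 25.15 ringx_in_manif -11.6 ringy 0.16 z_ring 65.39 yaw 9.02 pitch -0.032 roll -0.0178 F along,lat,z 0.14 -0.22 -2.44 M [-0.08  0.02 -0.03] w 50.6 pos [557.2  68.1  56.9]
```

Emit:
{"op": "apply_moves", "data": {
  "steps": [
    {"x":1.5,"y":0.2,"z":0,"spin":0},
    {"x":0,"y":0,"z":0,"spin":0}
  ]
}}

```text
time_s: 25.35
position: [0.5587, 0.0683, 0.0568]
tcp_rot: [[0.157, -0.035, 0.987], [-0.987, 0.013, 0.157], [-0.018, -0.999, -0.032]]
force: [0.1, -0.6, -3.9]
opening: 0.584
```

```bash
python3 u.py
```

```text
t 25.35 ringx_in_manif -10.0 ringy 0.15 z_ring 65.26 yaw 9.02 pitch -0.0321 roll -0.0179 F along,lat,z 0.04 -0.61 -3.89 M [-0.01  0.   -0.02] w 50.8 pos [558.7  68.3  56.8]
```

Emit:
{"op": "apply_moves", "data": {
  "steps": [
    {"x":1,"y":0.15,"z":0,"spin":0},
    {"x":0,"y":0,"z":0,"spin":0}
  ]
}}

```text
time_s: 25.55
position: [0.5588, 0.0684, 0.0566]
tcp_rot: [[0.157, -0.037, 0.987], [-0.987, 0.013, 0.157], [-0.018, -0.999, -0.034]]
force: [0.0, 0.0, -2.7]
opening: 0.585
```

```bash
python3 u.py
```

```text
t 25.55 ringx_in_manif -9.9 ringy 0.25 z_ring 65.06 yaw 9.03 pitch -0.0344 roll -0.0181 F along,lat,z 0.03 0.01 -2.69 M [-0.   -0.04  0.04] w 50.9 pos [558.8  68.4  56.6]
```

Emit:
{"op": "apply_moves", "data": {
  "steps": [
    {"x":1,"y":0.15,"z":0,"spin":0},
    {"x":0,"y":0,"z":0,"spin":0}
  ]
}}

```text
time_s: 25.75
position: [0.5588, 0.0684, 0.0565]
tcp_rot: [[0.157, -0.039, 0.987], [-0.987, 0.012, 0.158], [-0.018, -0.999, -0.037]]
force: [-0.2, 0.1, -2.0]
opening: 0.582
```

```bash
python3 u.py
```

```text
t 25.75 ringx_in_manif -9.9 ringy 0.29 z_ring 64.96 yaw 9.04 pitch -0.0367 roll -0.0183 F along,lat,z -0.19 0.13 -1.97 M [-0.04  0.1  -0.01] w 50.6 pos [558.8  68.4  56.5]
```

Emit:
{"op": "apply_moves", "data": {
  "steps": [
    {"x":1,"y":0.15,"z":0,"spin":0},
    {"x":0,"y":0,"z":0,"spin":0}
  ]
}}

```text
time_s: 25.95
position: [0.5588, 0.0685, 0.0564]
tcp_rot: [[0.157, -0.041, 0.987], [-0.987, 0.012, 0.158], [-0.019, -0.999, -0.039]]
force: [-1.3, -0.3, -1.8]
opening: 0.583
```

```bash
python3 u.py
```

```text
t 25.95 ringx_in_manif -9.9 ringy 0.32 z_ring 64.87 yaw 9.05 pitch -0.0391 roll -0.0185 F along,lat,z -1.32 -0.07 -1.81 M [-0.06  0.16  0.02] w 50.7 pos [558.8  68.5  56.4]
```

```bash
python3 - <<'E'
from h import *
s=read_state(); print(s["joint_positions"].round(2),s["tau"].round(2))
crop(imaging.capture("scene").astype(float),(150,60,220,180),3.6,"pics/w.png")
E
```

```text
[-4.65 40.75 96.81  0.71 44.87 75.76] [ 1.900e-01 -4.523e+01 -1.101e+01  1.700e-01 -1.900e-01 -1.000e-02]
```

View pics/w.png

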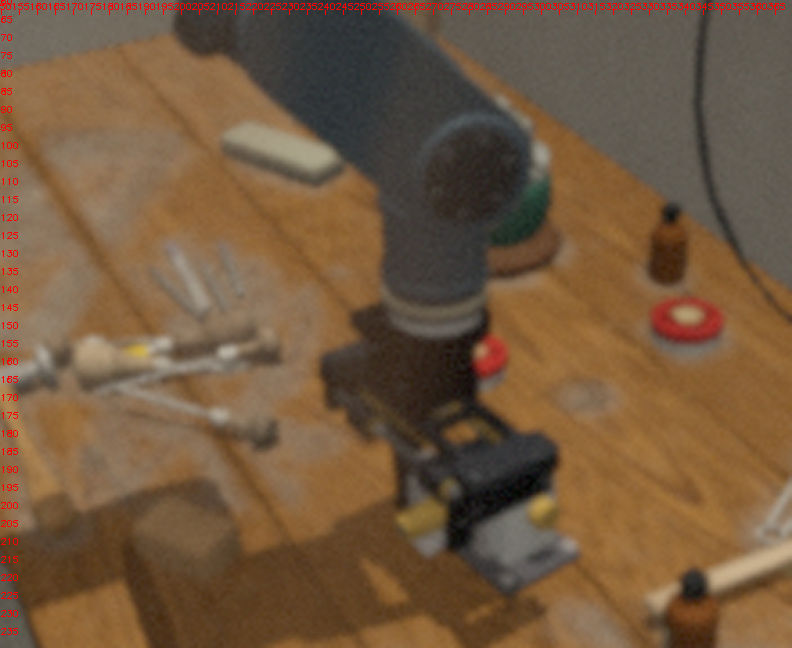

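Emit:
{"op": "apply_moves", "data": {
  "steps": [
    {"x":2,"y":0.3,"z":0,"spin":0}
  ]
}}

```text
time_s: 26.1
position: [0.5589, 0.0685, 0.0562]
tcp_rot: [[0.158, -0.046, 0.986], [-0.987, 0.012, 0.158], [-0.019, -0.999, -0.043]]
force: [-7.4, -3.3, 2.4]
opening: 0.581
```

```bash
python3 u.py
```

```text
t 26.1 ringx_in_manif -9.8 ringy 0.36 z_ring 64.72 yaw 9.08 pitch -0.0435 roll -0.0188 F along,lat,z -7.85 -2.07 2.42 M [-0.5   1.07  0.05] w 50.5 pos [558.9  68.5  56.2]
```

Emit:
{"op": "apply_moves", "data": {
  "steps": [
    {"x":3.5,"y":0.5,"z":0.5,"spin":0}
  ]
}}

```text
time_s: 26.2
position: [0.5588, 0.0686, 0.0563]
tcp_rot: [[0.159, -0.054, 0.986], [-0.987, 0.011, 0.16], [-0.019, -0.998, -0.052]]
force: [-9.4, -5.3, 1.3]
opening: 0.582
```

```bash
python3 u.py
```

```text
t 26.2 ringx_in_manif -9.9 ringy 0.43 z_ring 64.81 yaw 9.14 pitch -0.0518 roll -0.0192 F along,lat,z -10.16 -3.79 1.32 M [-0.78  1.29  0.  ] w 50.6 pos [558.8  68.6  56.3]
```

Emit:
{"op": "apply_moves", "data": {
  "steps": [
    {"x":-0.3,"y":0,"z":0,"spin":0},
    {"x":0,"y":0,"z":0,"spin":0},
    {"x":0,"y":0,"z":0,"spin":0}
  ]
}}

```text
time_s: 26.5
position: [0.5585, 0.0686, 0.0561]
tcp_rot: [[0.158, -0.054, 0.986], [-0.987, 0.011, 0.159], [-0.019, -0.998, -0.052]]
force: [-2.1, -1.5, -1.8]
opening: 0.58
```

```bash
python3 u.py
```

```text
t 26.5 ringx_in_manif -10.1 ringy 0.48 z_ring 64.55 yaw 9.11 pitch -0.0519 roll -0.0195 F along,lat,z -2.26 -1.15 -1.78 M [-0.17  0.33 -0.01] w 50.5 pos [558.5  68.6  56.1]
```

Emit:
{"op": "apply_moves", "data": {
  "steps": [
    {"x":0,"y":0,"z":0,"spin":0},
    {"x":0,"y":0,"z":0,"spin":0},
    {"x":0,"y":0,"z":0,"spin":0},
    {"x":0,"y":0,"z":0,"spin":0},
    {"x":0,"y":0,"z":0,"spin":0}
  ],
  "grip": 87
}}

```text
time_s: 27.0
position: [0.5642, 0.0689, 0.058]
tcp_rot: [[0.158, -0.042, 0.987], [-0.987, 0.011, 0.159], [-0.018, -0.999, -0.04]]
force: [-0.5, -0.4, -0.8]
opening: 0.943
```

```bash
python3 u.py
```

```text
t 27.0 ringx_in_manif -4.5 ringy -0.1 z_ring 66.53 yaw 9.09 pitch -0.0398 roll -0.0177 F along,lat,z -0.57 -0.29 -0.84 M [-0.02  0.02 -0.  ] w 82.0 pos [564.2  68.9  58. ]
```

Emit:
{"op": "apply_moves", "data": {
  "steps": [
    {"x":0,"y":0,"z":4,"spin":0},
    {"x":0,"y":0,"z":10,"spin":0},
    {"x":0,"y":0,"z":20,"spin":0},
    {"x":0,"y":0,"z":25,"spin":0},
    {"x":0,"y":0,"z":25,"spin":0},
    {"x":-10,"y":-10,"z":20,"spin":0},
    {"x":-20,"y":-25,"z":10,"spin":0},
    {"x":-30,"y":-35,"z":5,"spin":0},
    {"x":-30,"y":-35,"z":0,"spin":0},
    {"x":-20,"y":-25,"z":0,"spin":0},
    {"x":-10,"y":-10,"z":0,"spin":0},
    {"x":0,"y":0,"z":0,"spin":0}
  ],
  "grip": 87
}}

```text
time_s: 28.2
position: [0.4424, -0.0747, 0.1907]
tcp_rot: [[0.161, -0.028, 0.986], [-0.987, 0.007, 0.162], [-0.011, -1.0, -0.026]]
force: [-0.5, 0.7, -0.1]
opening: 1.001
```

```bash
python3 u.py; python3 - <<'E'
from h import *
for n,b in(("scene",(235,172,76,56)),("top",(215,168,60,66))):
    im=avg(n,4); np.save(n+"_r.npy",im); crop(im,b,10 if n=="scene" else 9,f"pics/r_{n}.png")
E
```

```text
t 28.2 ringx_in_manif -147.2 ringy -122.86 z_ring 199.2 yaw 9.29 pitch -0.0261 roll -0.0113 F along,lat,z -0.36 0.74 -0.08 M [-0.03 -0.01  0.01] w 87.1 pos [442.4 -74.7 190.7]
```

View pics/r_scene.png

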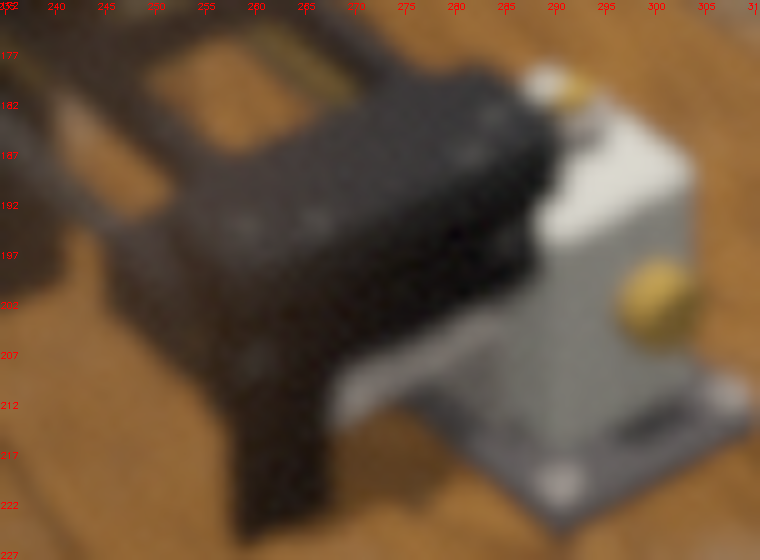

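View pics/r_top.png

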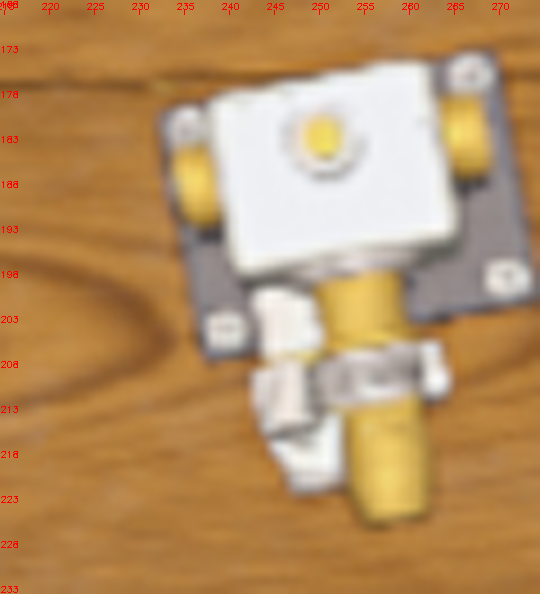

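```bash
python3 - <<'E'
from h import *
t=np.load("top_r.npy"); crop(t,(235,196,34,34),17,"pics/rk.png")
for z in(.1,.102): print(atz("top",(246.5,210.5),z))
from itertools import product
mp=(.5713,.0643,0,np.radians(9))
P=[[-7.5,21,102]]; print(place(P,mp),proj("top",place(P,(.5733,.0665,0,np.radians(8.8)))))
E
```

```text
[0.56180958 0.08499723 0.1       ]
[0.561677   0.08485403 0.102     ]
[[0.56060721 0.0838682  0.102     ]] [[245.97130531 210.09277856]]
```

View pics/rk.png

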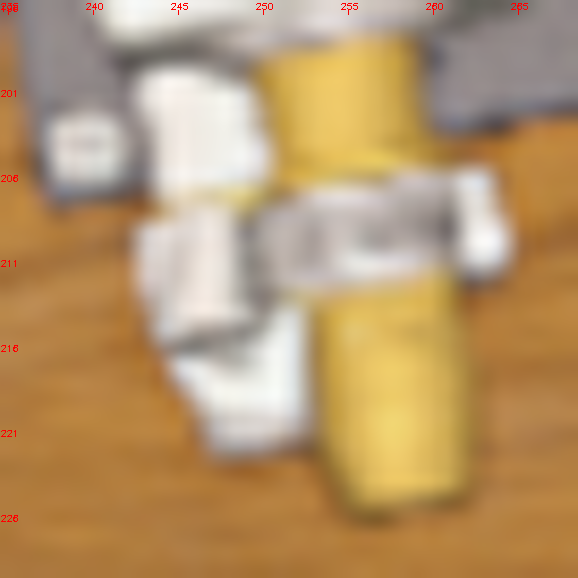

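```bash
python3 - <<'E'
from h import *
print(atz("top",(247.4,211.2),.101))
mp=(.5733,.0665,0,np.radians(8.8))
for nm,P in dict(key=[-7.5,21,102],keyL=[-7.5,25,102],keyR=[-7.5,17,102],pad=[-9.5,-20,70],hous=[-9.5,31,78],stubtip=[-46,0,65],noseL=[-38,12,65],noseR=[-38,-12,65],collarL=[-1,16.5,65],lug=[-1,28,65]).items(): print(nm,proj("top",place([P],mp)).round(1))
t=np.load("top_r.npy")
for r in(209,211,213): print(r,t[r,238:270].mean(1).round(0).astype(int), (t[r,238:270,0]-t[r,238:270,2]).round(0).astype(int))
E
```

```text
[0.56002608 0.08279433 0.101     ]
key [[246.  210.1]]
keyL [[244.3 210.4]]
keyR [[247.6 209.8]]
pad [[263.5 208.9]]
hous [[242.8 212.2]]
stubtip [[258.1 225. ]]
noseL [[252.7 222.6]]
noseR [[262.4 221. ]]
collarL [[248.4 208.2]]
lug [[243.8 209. ]]
209 [119 121 125 118 118 179 213 215 220 230 197 136 161 182 177 166 188 191
 172 163 162 150 131 118 206 238 201 128 111 109 104 104] [114 110 106 101  80  30  21  17  13  15  15  14  14  15  16  14  14  14
  12  14  14  14  13  10   9   7  22 100 122 110 106 106]
211 [114 117 119 121 130 195 209 201 222 232 205 143 146 177 173 172 194 222
 229 223 216 198 172 146 176 197 163 116 116 120 123 125] [103 102 105 105  90  27  15  17  18  15  12  10  16  18  17  14  14   7
   5   7   8  17  37  34   9   5  20  93 117 113 114 117]
213 [133 132 131 126 124 161 188 212 229 231 202 152 127 152 171 170 165 167
 170 168 166 162 153 121  95 106 112 116 119 122 128 126] [111 110 108 111 106  44  15  16  18  17  14  11  15  30  50  69  84 100
 108 112 118 130 128 110  92 100 107 116 120 122 118 121]
```

Emit:
{"op": "apply_moves", "data": {
  "steps": [
    {"x":3,"y":4,"z":0,"spin":0.08},
    {"x":6,"y":8,"z":0,"spin":0.13},
    {"x":8,"y":12,"z":0,"spin":0.14},
    {"x":8,"y":12,"z":0,"spin":0.14},
    {"x":8,"y":12,"z":0,"spin":0.14},
    {"x":8,"y":12,"z":0,"spin":0.14},
    {"x":8,"y":12,"z":0,"spin":0.14},
    {"x":8,"y":12,"z":0,"spin":0.14},
    {"x":8,"y":12,"z":0,"spin":0.14},
    {"x":8,"y":12,"z":0,"spin":0.14},
    {"x":8,"y":10,"z":0,"spin":0.14},
    {"x":8,"y":8,"z":0,"spin":0.14}
  ],
  "grip": 32
}}

```text
time_s: 29.8
position: [0.5378, 0.0639, 0.1867]
tcp_rot: [[0.961, -0.008, -0.278], [0.278, -0.03, 0.96], [-0.016, -1.0, -0.027]]
force: [-0.6, 0.3, 0.7]
opening: 0.369
```

```bash
python3 u.py; python3 -c "
from h import *
print(read_state()['joint_positions'].round(1))"
```

```text
t 29.8 ringx_in_manif -31.3 ringy -0.94 z_ring 195.19 yaw 106.12 pitch -0.027 roll -0.016 F along,lat,z -0.57 0.44 0.7 M [ 0.05 -0.11  0.02] w 32.1 pos [537.8  63.9 186.7]
[ -4.1  27.4  96.2  -2.1  56.7 -19. ]
```

Emit:
{"op": "apply_moves", "data": {
  "steps": [
    {"x":5,"y":4,"z":0,"spin":0.14},
    {"x":4,"y":4,"z":-3,"spin":0.14},
    {"x":3,"y":3,"z":-6,"spin":0.14},
    {"x":2,"y":2,"z":-8,"spin":0.14},
    {"x":1,"y":1,"z":-8,"spin":0.14},
    {"x":0,"y":0,"z":-8,"spin":0.14},
    {"x":0,"y":0,"z":-6,"spin":0.14},
    {"x":0,"y":0,"z":-4,"spin":0.14},
    {"x":0,"y":0,"z":-2,"spin":0.13},
    {"x":0,"y":0,"z":0,"spin":0.09},
    {"x":0,"y":0,"z":0,"spin":0.04},
    {"x":0,"y":0,"z":0,"spin":0}
  ],
  "grip": 32
}}

```text
time_s: 31.0
position: [0.555, 0.0885, 0.1353]
tcp_rot: [[-0.166, 0.023, -0.986], [0.986, -0.01, -0.166], [-0.013, -1.0, -0.021]]
force: [-0.1, -0.8, -0.1]
opening: 0.374
```

```bash
python3 u.py; python3 - <<'E'
from pt import *
print(read_state()['joint_positions'].round(1))
L=fing(); im=avg("scene",2)
crop(im,(235,160,76,58),10,"pics/k1.png",proj("scene",L))
E
```

```text
t 31.0 ringx_in_manif -10.5 ringy 20.69 z_ring 143.76 yaw -170.45 pitch -0.0213 roll -0.0133 F along,lat,z -0.19 -0.82 -0.12 M [ 0.13 -0.15 -0.01] w 32.5 pos [555.   88.5 135.3]
[  -2.1   32.5   97.2   -0.7   49.  -101.2]
[0.555  0.0885 0.1353] [-0.166  0.986 -0.013] 32.51296118476529 [-0.1 -0.8 -0.1]
```

View pics/k1.png

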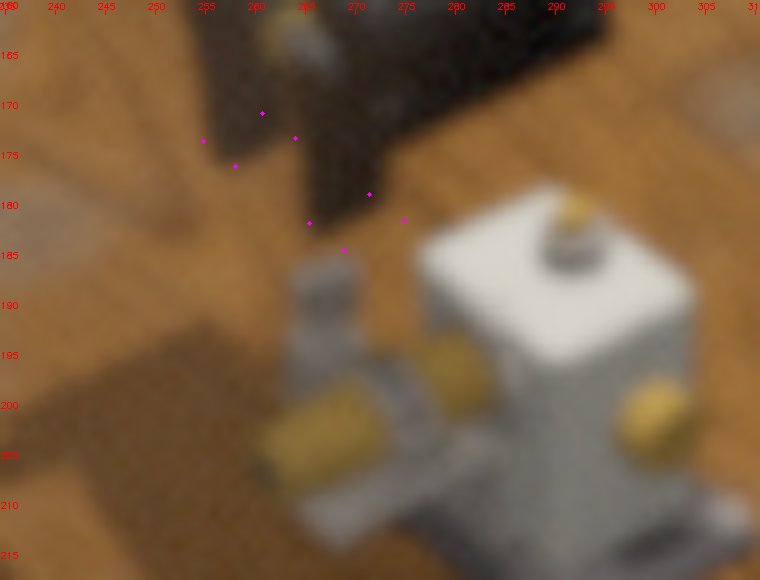

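```bash
python3 - <<'E'
from h import *
for X in((.555,.0885,.102),(.5585,.083,.102),(.5585,.086,.102)): print(X,proj("scene",[X]).round(1))
crop(np.mean([imaging.capture("scene").astype(float) for _ in range(3)],0),(250,160,40,36),16,"pics/k2.png")
E
```

```text
(0.555, 0.0885, 0.102) [[265.2 185.4]]
(0.5585, 0.083, 0.102) [[267.3 186.1]]
(0.5585, 0.086, 0.102) [[266.8 185.5]]
```

View pics/k2.png

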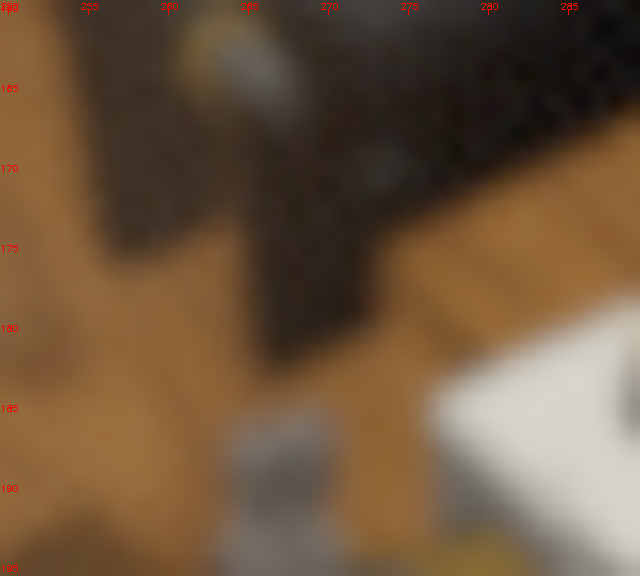

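Emit:
{"op": "apply_moves", "data": {
  "steps": [
    {"x":1,"y":-2,"z":0,"spin":-0.008},
    {"x":2,"y":-2,"z":-2,"spin":0},
    {"x":0,"y":0,"z":-6,"spin":0},
    {"x":0,"y":0,"z":-8,"spin":0},
    {"x":0,"y":0,"z":-8,"spin":0},
    {"x":0,"y":0,"z":-6,"spin":0},
    {"x":0,"y":0,"z":-3,"spin":0},
    {"x":0,"y":0,"z":-1,"spin":0},
    {"x":0,"y":0,"z":0,"spin":0}
  ],
  "grip": 32
}}

```text
time_s: 32.15
position: [0.5578, 0.0836, 0.0977]
tcp_rot: [[-0.155, 0.022, -0.988], [0.988, -0.01, -0.155], [-0.013, -1.0, -0.02]]
force: [0.1, 0.5, 0.7]
opening: 0.369
```

```bash
python3 u.py; python3 - <<'E'
from pt import *
L=fing(); im=avg("scene",2)
crop(im,(240,165,60,50),12,"pics/k3.png",proj("scene",L))
E
```

```text
t 32.15 ringx_in_manif -8.5 ringy 15.38 z_ring 106.19 yaw -171.09 pitch -0.0202 roll -0.0132 F along,lat,z 0.22 0.51 0.68 M [ 0.13 -0.11  0.05] w 32.1 pos [557.8  83.6  97.7]
[0.5578 0.0836 0.0977] [-0.155  0.988 -0.013] 32.0830654880486 [0.1 0.5 0.7]
```

View pics/k3.png

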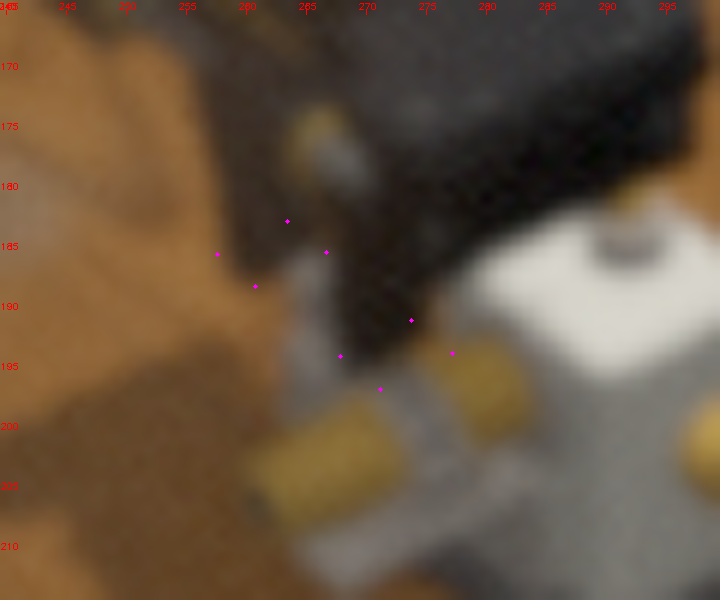

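Emit:
{"op": "apply_moves", "data": {
  "steps": [
    {"x":0.5,"y":0,"z":-2,"spin":0},
    {"x":0,"y":0,"z":-0.5,"spin":0},
    {"x":0,"y":0,"z":0,"spin":0},
    {"x":0,"y":0,"z":0,"spin":0}
  ],
  "grip": 14
}}

```text
time_s: 32.65
position: [0.5593, 0.0836, 0.0963]
tcp_rot: [[-0.155, 0.025, -0.988], [0.988, -0.01, -0.155], [-0.014, -1.0, -0.023]]
force: [-0.0, -0.1, 0.2]
opening: 0.174
```

```bash
python3 u.py
```

```text
t 32.65 ringx_in_manif -7.0 ringy 15.2 z_ring 104.82 yaw -171.08 pitch -0.023 roll -0.0138 F along,lat,z -0.06 -0.11 0.18 M [ 0.09 -0.15 -0.01] w 15.1 pos [559.3  83.6  96.3]
```

Emit:
{"op": "apply_moves", "data": {
  "steps": [
    {"x":0,"y":0,"z":0,"spin":0},
    {"x":0,"y":0,"z":0,"spin":0},
    {"x":0,"y":0,"z":0,"spin":0}
  ],
  "grip": 5
}}

```text
time_s: 32.95
position: [0.5586, 0.0838, 0.0964]
tcp_rot: [[-0.154, 0.024, -0.988], [0.988, -0.01, -0.154], [-0.013, -1.0, -0.022]]
force: [0.7, 0.3, -0.7]
opening: 0.09
```

```bash
python3 u.py
```

```text
t 32.95 ringx_in_manif -7.7 ringy 15.5 z_ring 104.86 yaw -171.16 pitch -0.0219 roll -0.013 F along,lat,z 0.75 0.17 -0.72 M [ 0.09 -0.1  -0.18] w 7.8 pos [558.6  83.8  96.4]
```

Emit:
{"op": "apply_moves", "data": {
  "steps": [
    {"x":0,"y":0,"z":0,"spin":-0.05},
    {"x":0,"y":0,"z":0,"spin":-0.06},
    {"x":0,"y":0,"z":0,"spin":-0.06},
    {"x":0,"y":0,"z":0,"spin":-0.06},
    {"x":0,"y":0,"z":0,"spin":-0.06}
  ]
}}

```text
time_s: 33.45
position: [0.5599, 0.0839, 0.0965]
tcp_rot: [[0.146, 0.023, -0.989], [0.989, -0.016, 0.146], [-0.012, -1.0, -0.025]]
force: [0.4, 1.7, -1.0]
opening: 0.092
```

```bash
cat > m.py <<'E'
from h import *
import sys
M=[];P=[];F=[];Y=[]
for i in range(int(sys.argv[1]) if len(sys.argv)>1 else 4):
    s=read_state(); R=s["tcp_rot"]; M.append(s["moment"]);F.append(s["force"]);P.append(s["position"]*1e3);Y.append(np.degrees(np.arctan2(R[0,0],-R[1,0])))
    imaging.capture("scene")
M=np.array(M)
print("t",round(s["time_s"],2),"Mz",M[:,2].round(3),"mean",M[:,2].mean().round(3),"Mxy",M[:,:2].mean(0).round(2),"F",np.mean(F,0).round(1),"P",P[-1].round(1),"yaw",np.round(Y,2),"turned rad",round(np.radians(-171.16-Y[-1]),3),"toolY",R[:,1].round(3),"w",round(s["opening"]*87,1))
E
python3 m.py
```

```text
t 33.6 Mz [0.119 0.106 0.097 0.127] mean 0.112 Mxy [ 0.17 -0.26] F [ 0.9  0.9 -0.9] P [559.8  83.9  96.5] yaw [171.59 171.5  171.74 171.8 ] turned rad -5.986 toolY [ 0.023 -0.016 -1.   ] w 7.5
```

Emit:
{"op": "apply_moves", "data": {
  "steps": [
    {"x":-0.5,"y":0,"z":0,"spin":-0.05},
    {"x":-0.3,"y":0,"z":0,"spin":-0.06},
    {"x":-0.2,"y":0,"z":0,"spin":-0.06},
    {"x":0,"y":0,"z":0,"spin":-0.05}
  ]
}}

```text
time_s: 34.05
position: [0.5598, 0.0839, 0.0964]
tcp_rot: [[0.356, 0.021, -0.934], [0.935, -0.021, 0.355], [-0.012, -1.0, -0.027]]
force: [0.1, 0.0, -0.1]
opening: 0.086
```

```bash
sed -i 's/np.radians(-171.16-Y\[-1\])/np.radians((-171.16-Y[-1])%360)/' m.py; python3 m.py
```

```text
t 34.2 Mz [0.312 0.223 0.271 0.327] mean 0.283 Mxy [ 0.2  -0.22] F [ 0.8  0.2 -0.4] P [559.8  83.9  96.5] yaw [159.16 159.09 159.27 159.3 ] turned rad 0.516 toolY [ 0.021 -0.021 -1.   ] w 7.9
```

Emit:
{"op": "apply_moves", "data": {
  "steps": [
    {"x":0,"y":0,"z":0,"spin":-0.05},
    {"x":0,"y":0,"z":0,"spin":-0.05}
  ]
}}

```text
time_s: 34.45
position: [0.5598, 0.0839, 0.0965]
tcp_rot: [[0.445, 0.019, -0.895], [0.895, -0.023, 0.444], [-0.012, -1.0, -0.027]]
force: [0.4, 0.5, -1.0]
opening: 0.084
```

```bash
python3 m.py
```

```text
t 34.6 Mz [0.248 0.304 0.312 0.269] mean 0.283 Mxy [ 0.2  -0.19] F [ 0.6  0.4 -0.7] P [559.8  83.9  96.5] yaw [153.58 153.5  153.68 153.71] turned rad 0.613 toolY [ 0.019 -0.023 -1.   ] w 7.5
```

Emit:
{"op": "apply_moves", "data": {
  "steps": [
    {"x":0,"y":0,"z":0,"spin":-0.05},
    {"x":0,"y":0,"z":0,"spin":-0.06}
  ]
}}

```text
time_s: 34.85
position: [0.5598, 0.0839, 0.0965]
tcp_rot: [[0.539, 0.016, -0.842], [0.842, -0.025, 0.539], [-0.012, -1.0, -0.027]]
force: [-0.5, -0.3, -0.8]
opening: 0.091
```

```bash
python3 m.py
```

```text
t 35.0 Mz [0.273 0.344 0.346 0.269] mean 0.308 Mxy [ 0.19 -0.18] F [ 0.2  0.5 -0.9] P [559.8  83.9  96.5] yaw [147.38 147.27 147.49 147.54] turned rad 0.721 toolY [ 0.016 -0.025 -1.   ] w 7.2
```

Emit:
{"op": "apply_moves", "data": {
  "steps": [
    {"x":0,"y":0,"z":0,"spin":-0.05},
    {"x":0,"y":0,"z":0,"spin":-0.06}
  ]
}}

```text
time_s: 35.25
position: [0.5598, 0.0839, 0.0965]
tcp_rot: [[0.626, 0.014, -0.78], [0.78, -0.027, 0.626], [-0.012, -1.0, -0.027]]
force: [-0.3, 0.6, -1.6]
opening: 0.089
```

```bash
python3 m.py
```

```text
t 35.4 Mz [0.275 0.265 0.193 0.252] mean 0.246 Mxy [ 0.14 -0.21] F [ 0.4  0.5 -1.1] P [559.8  83.9  96.5] yaw [141.22 141.12 141.34 141.38] turned rad 0.828 toolY [ 0.014 -0.027 -1.   ] w 7.8
```

Emit:
{"op": "apply_moves", "data": {
  "steps": [
    {"x":0,"y":0,"z":0,"spin":-0.05},
    {"x":0,"y":0,"z":0,"spin":-0.06}
  ]
}}

```text
time_s: 35.65
position: [0.5598, 0.0838, 0.0965]
tcp_rot: [[0.706, 0.011, -0.708], [0.708, -0.028, 0.706], [-0.012, -1.0, -0.027]]
force: [0.1, 0.5, -1.5]
opening: 0.086
```

```bash
python3 m.py
```

```text
t 35.8 Mz [0.273 0.232 0.281 0.274] mean 0.265 Mxy [ 0.13 -0.22] F [ 0.4  0.7 -0.8] P [559.8  83.8  96.5] yaw [135.07 134.96 135.18 135.22] turned rad 0.936 toolY [ 0.011 -0.028 -1.   ] w 7.7
```

Emit:
{"op": "apply_moves", "data": {
  "steps": [
    {"x":0,"y":0,"z":0,"spin":-0.05},
    {"x":0,"y":0,"z":0,"spin":-0.06}
  ]
}}

```text
time_s: 36.05
position: [0.5598, 0.0838, 0.0965]
tcp_rot: [[0.778, 0.008, -0.628], [0.628, -0.029, 0.778], [-0.012, -1.0, -0.028]]
force: [0.3, 0.4, -1.6]
opening: 0.09
```

```bash
python3 m.py
```

```text
t 36.2 Mz [0.243 0.246 0.286 0.283] mean 0.264 Mxy [ 0.12 -0.2 ] F [ 0.5  0.2 -1. ] P [559.8  83.8  96.5] yaw [128.92 128.81 129.03 129.07] turned rad 1.043 toolY [ 0.008 -0.029 -1.   ] w 7.5
```

Baseline about 0.27. Continue.

Emit:
{"op": "apply_moves", "data": {
  "steps": [
    {"x":0,"y":0,"z":0,"spin":-0.05},
    {"x":0,"y":0,"z":0,"spin":-0.06}
  ]
}}

```text
time_s: 36.45
position: [0.5598, 0.0838, 0.0965]
tcp_rot: [[0.841, 0.005, -0.541], [0.541, -0.03, 0.84], [-0.012, -1.0, -0.028]]
force: [0.9, 1.4, 0.2]
opening: 0.087
```

```bash
python3 m.py
```

```text
t 36.6 Mz [0.292 0.233 0.324 0.328] mean 0.294 Mxy [ 0.13 -0.19] F [ 0.7  0.3 -0.7] P [559.8  83.8  96.5] yaw [122.77 122.66 122.88 122.92] turned rad 1.15 toolY [ 0.005 -0.03  -1.   ] w 7.5
```

Emit:
{"op": "apply_moves", "data": {
  "steps": [
    {"x":0,"y":0,"z":0,"spin":-0.05},
    {"x":0,"y":0,"z":0,"spin":-0.06}
  ]
}}

```text
time_s: 36.85
position: [0.5598, 0.0838, 0.0965]
tcp_rot: [[0.894, 0.002, -0.448], [0.448, -0.03, 0.893], [-0.012, -1.0, -0.028]]
force: [0.3, 1.5, -1.3]
opening: 0.087
```

```bash
python3 m.py
```

```text
t 37.0 Mz [0.28  0.301 0.308 0.293] mean 0.295 Mxy [ 0.11 -0.17] F [ 0.6  0.4 -1. ] P [559.8  83.8  96.5] yaw [116.63 116.52 116.73 116.78] turned rad 1.258 toolY [ 0.002 -0.03  -1.   ] w 7.8
```

Emit:
{"op": "apply_moves", "data": {
  "steps": [
    {"x":0,"y":0,"z":0,"spin":-0.04},
    {"x":0,"y":0,"z":0,"spin":-0.05}
  ]
}}

```text
time_s: 37.25
position: [0.5598, 0.0838, 0.0965]
tcp_rot: [[0.929, -0.001, -0.37], [0.369, -0.03, 0.929], [-0.012, -1.0, -0.028]]
force: [0.1, 0.3, -0.4]
opening: 0.088
```

```bash
python3 m.py
```

```text
t 37.4 Mz [0.386 0.321 0.268 0.326] mean 0.325 Mxy [ 0.08 -0.18] F [ 0.5  0.5 -0.6] P [559.8  83.8  96.5] yaw [111.67 111.58 111.76 111.79] turned rad 1.345 toolY [-0.001 -0.03  -1.   ] w 7.4
```

Emit:
{"op": "apply_moves", "data": {
  "steps": [
    {"x":0,"y":0,"z":0,"spin":-0.04},
    {"x":0,"y":0,"z":0,"spin":-0.05}
  ]
}}

```text
time_s: 37.65
position: [0.5598, 0.0837, 0.0965]
tcp_rot: [[0.958, -0.003, -0.287], [0.287, -0.03, 0.958], [-0.012, -1.0, -0.028]]
force: [0.6, 0.3, -1.0]
opening: 0.089
```

```bash
python3 m.py
```

```text
t 37.8 Mz [0.33  0.34  0.351 0.308] mean 0.332 Mxy [ 0.09 -0.18] F [ 0.4  0.4 -0.9] P [559.7  83.7  96.4] yaw [106.66 106.57 106.75 106.78] turned rad 1.432 toolY [-0.003 -0.03  -1.   ] w 7.8
```

Emit:
{"op": "apply_moves", "data": {
  "steps": [
    {"x":0,"y":0,"z":0,"spin":-0.03},
    {"x":0,"y":0,"z":0,"spin":-0.03}
  ]
}}

```text
time_s: 38.05
position: [0.5598, 0.0837, 0.0965]
tcp_rot: [[0.973, -0.005, -0.229], [0.229, -0.03, 0.973], [-0.012, -1.0, -0.028]]
force: [0.5, 0.5, -1.8]
opening: 0.091
```

```bash
python3 m.py 6
```

```text
t 38.3 Mz [0.339 0.375 0.408 0.4   0.323 0.36 ] mean 0.368 Mxy [ 0.04 -0.18] F [ 0.7  0.5 -0.7] P [559.7  83.7  96.5] yaw [103.24 103.2  103.32 103.35 103.35 103.35] turned rad 1.492 toolY [-0.005 -0.03  -1.   ] w 7.5
```

Emit:
{"op": "apply_moves", "data": {
  "steps": [
    {"x":0,"y":0,"z":0,"spin":-0.03},
    {"x":0,"y":0,"z":0,"spin":-0.03}
  ]
}}

```text
time_s: 38.55
position: [0.5597, 0.0837, 0.0965]
tcp_rot: [[0.986, -0.007, -0.169], [0.169, -0.03, 0.985], [-0.012, -1.0, -0.028]]
force: [0.0, -0.2, -1.5]
opening: 0.092
```

```bash
python3 m.py 6
```

```text
t 38.8 Mz [0.359 0.327 0.405 0.409 0.342 0.378] mean 0.37 Mxy [ 0.06 -0.15] F [ 0.4  0.2 -0.9] P [559.7  83.7  96.5] yaw [99.71 99.66 99.79 99.83 99.84 99.85] turned rad 1.553 toolY [-0.007 -0.03  -1.   ] w 7.7
```

Emit:
{"op": "apply_moves", "data": {
  "steps": [
    {"x":0,"y":0,"z":0,"spin":-0.04},
    {"x":0,"y":0,"z":0,"spin":-0.04}
  ]
}}

```text
time_s: 39.05
position: [0.5598, 0.0837, 0.0965]
tcp_rot: [[0.996, -0.009, -0.09], [0.09, -0.029, 0.996], [-0.012, -1.0, -0.028]]
force: [0.4, -0.0, -0.8]
opening: 0.087
```

```bash
python3 m.py 7
```

```text
t 39.35 Mz [0.396 0.39  0.443 0.414 0.376 0.393 0.401] mean 0.402 Mxy [ 0.06 -0.17] F [ 0.6 -0.2 -0.7] P [559.8  83.7  96.5] yaw [95.14 95.07 95.23 95.27 95.27 95.26 95.25] turned rad 1.633 toolY [-0.009 -0.029 -1.   ] w 7.4
```

Emit:
{"op": "apply_moves", "data": {
  "steps": [
    {"x":0,"y":0,"z":0,"spin":-0.03},
    {"x":0,"y":0,"z":0,"spin":-0.04}
  ]
}}

```text
time_s: 39.6
position: [0.5597, 0.0837, 0.0965]
tcp_rot: [[1.0, -0.011, -0.018], [0.018, -0.028, 0.999], [-0.012, -1.0, -0.028]]
force: [-0.6, 0.1, -0.6]
opening: 0.087
```

```bash
python3 m.py 7
```

```text
t 39.9 Mz [0.419 0.419 0.395 0.417 0.391 0.393 0.431] mean 0.409 Mxy [ 0.02 -0.15] F [ 0.4  0.3 -0.8] P [559.7  83.7  96.5] yaw [91.03 90.96 91.13 91.19 91.19 91.19 91.19] turned rad 1.704 toolY [-0.011 -0.028 -1.   ] w 7.5
```

Emit:
{"op": "apply_moves", "data": {
  "steps": [
    {"x":0,"y":0,"z":0,"spin":-0.04},
    {"x":0,"y":0,"z":0,"spin":-0.05}
  ]
}}

```text
time_s: 40.15
position: [0.5597, 0.0837, 0.0965]
tcp_rot: [[0.997, -0.014, 0.071], [-0.072, -0.027, 0.997], [-0.012, -1.0, -0.028]]
force: [0.4, -0.2, -0.6]
opening: 0.085
```

```bash
python3 m.py 7
```

```text
t 40.45 Mz [0.4   0.493 0.463 0.474 0.378 0.418 0.398] mean 0.432 Mxy [ 0.02 -0.16] F [ 0.4  0.2 -0.4] P [559.7  83.7  96.5] yaw [85.9  85.81 86.01 86.06 86.06 86.05 86.03] turned rad 1.794 toolY [-0.014 -0.027 -1.   ] w 7.5
```

Emit:
{"op": "apply_moves", "data": {
  "steps": [
    {"x":0,"y":0,"z":0,"spin":-0.04},
    {"x":0,"y":0,"z":0,"spin":-0.05}
  ]
}}

```text
time_s: 40.7
position: [0.5597, 0.0837, 0.0965]
tcp_rot: [[0.987, -0.016, 0.16], [-0.16, -0.026, 0.987], [-0.012, -1.0, -0.028]]
force: [0.7, 0.4, -1.3]
opening: 0.088
```

```bash
python3 m.py 8
```

```text
t 41.05 Mz [0.395 0.447 0.428 0.501 0.463 0.442 0.477 0.467] mean 0.453 Mxy [ 0.01 -0.17] F [ 0.6  0.  -0.9] P [559.7  83.6  96.5] yaw [80.78 80.68 80.88 80.93 80.92 80.91 80.9  80.89] turned rad 1.884 toolY [-0.016 -0.026 -1.   ] w 7.1
```

Emit:
{"op": "apply_moves", "data": {
  "steps": [
    {"x":0,"y":0,"z":0,"spin":-0.04},
    {"x":0,"y":0,"z":0,"spin":-0.04}
  ]
}}

```text
time_s: 41.3
position: [0.5597, 0.0837, 0.0965]
tcp_rot: [[0.971, -0.018, 0.238], [-0.238, -0.025, 0.971], [-0.011, -1.0, -0.028]]
force: [1.4, 0.0, -1.1]
opening: 0.085
```

```bash
python3 m.py 8
```

```text
t 41.65 Mz [0.447 0.469 0.494 0.52  0.492 0.469 0.478 0.492] mean 0.483 Mxy [ 0.02 -0.15] F [ 0.8 -0.  -0.9] P [559.7  83.7  96.5] yaw [76.21 76.14 76.29 76.34 76.33 76.32 76.31 76.31] turned rad 1.964 toolY [-0.018 -0.025 -1.   ] w 7.9
```

Emit:
{"op": "apply_moves", "data": {
  "steps": [
    {"x":0,"y":0,"z":0,"spin":-0.03},
    {"x":0,"y":0,"z":0,"spin":-0.02}
  ]
}}

```text
time_s: 41.9
position: [0.5597, 0.0836, 0.0965]
tcp_rot: [[0.958, -0.019, 0.288], [-0.288, -0.024, 0.957], [-0.011, -1.0, -0.028]]
force: [-0.3, 0.4, -0.8]
opening: 0.088
```

```bash
python3 m.py 12
```

```text
t 42.45 Mz [0.517 0.505 0.535 0.463 0.446 0.42  0.543 0.569 0.515 0.491 0.47  0.473] mean 0.496 Mxy [-0.02 -0.15] F [ 0.6  0.2 -0.8] P [559.7  83.6  96.5] yaw [73.26 73.24 73.33 73.36 73.37 73.37 73.37 73.37 73.37 73.37 73.36 73.36] turned rad 2.015 toolY [-0.019 -0.024 -1.   ] w 7.7
```

Emit:
{"op": "apply_moves", "data": {
  "steps": [
    {"x":0,"y":0,"z":0,"spin":0},
    {"x":0,"y":0,"z":0,"spin":0},
    {"x":0,"y":0,"z":0,"spin":0},
    {"x":0,"y":0,"z":0,"spin":0}
  ],
  "grip": 24
}}

```text
time_s: 42.9
position: [0.5594, 0.0839, 0.0967]
tcp_rot: [[0.957, -0.02, 0.291], [-0.291, -0.022, 0.956], [-0.013, -1.0, -0.027]]
force: [-0.2, 0.5, -0.2]
opening: 0.264
```

```bash
python3 m.py 2
```

```text
t 42.95 Mz [0.039 0.048] mean 0.043 Mxy [-0.03 -0.13] F [-0.3  0.3 -0. ] P [559.4  83.9  96.7] yaw [73.05 73.06] turned rad 2.021 toolY [-0.02  -0.022 -1.   ] w 23.5
```

Emit:
{"op": "apply_moves", "data": {
  "steps": [
    {"x":0,"y":0,"z":3,"spin":0},
    {"x":0,"y":0,"z":8,"spin":0},
    {"x":0,"y":0,"z":16,"spin":0},
    {"x":0,"y":0,"z":25,"spin":0},
    {"x":0,"y":0,"z":25,"spin":0},
    {"x":-15,"y":-10,"z":20,"spin":0},
    {"x":-25,"y":-25,"z":5,"spin":0},
    {"x":-30,"y":-35,"z":0,"spin":0},
    {"x":-30,"y":-35,"z":0,"spin":0},
    {"x":-20,"y":-25,"z":0,"spin":0},
    {"x":-10,"y":-10,"z":0,"spin":0},
    {"x":0,"y":0,"z":0,"spin":0}
  ]
}}

```text
time_s: 44.2
position: [0.4267, -0.0593, 0.2098]
tcp_rot: [[0.957, -0.008, 0.289], [-0.29, -0.025, 0.957], [-0.001, -1.0, -0.026]]
force: [0.4, 0.8, -0.4]
opening: 0.278
```

```bash
python3 m.py 1; python3 - <<'E'
from h import *
im=avg("top",4); np.save("top_e.npy",im); crop(im,(230,192,44,38),15,"pics/e_top.png")
im=avg("scene",2);crop(im,(235,165,76,58),10,"pics/e_scene.png")
E
```

```text
t 44.2 Mz [-0.02] mean -0.02 Mxy [-0.   -0.04] F [ 0.4  0.8 -0.4] P [426.7 -59.3 209.8] yaw [73.17] turned rad 2.019 toolY [-0.008 -0.025 -1.   ] w 24.1
```

View pics/e_top.png

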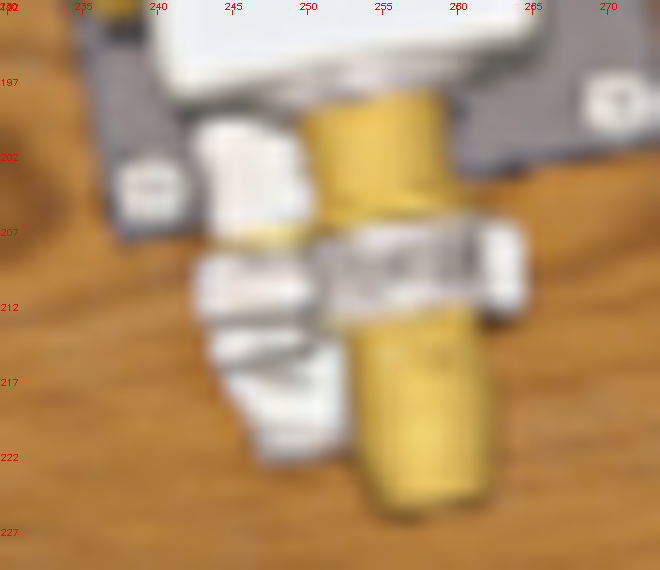

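View pics/e_scene.png

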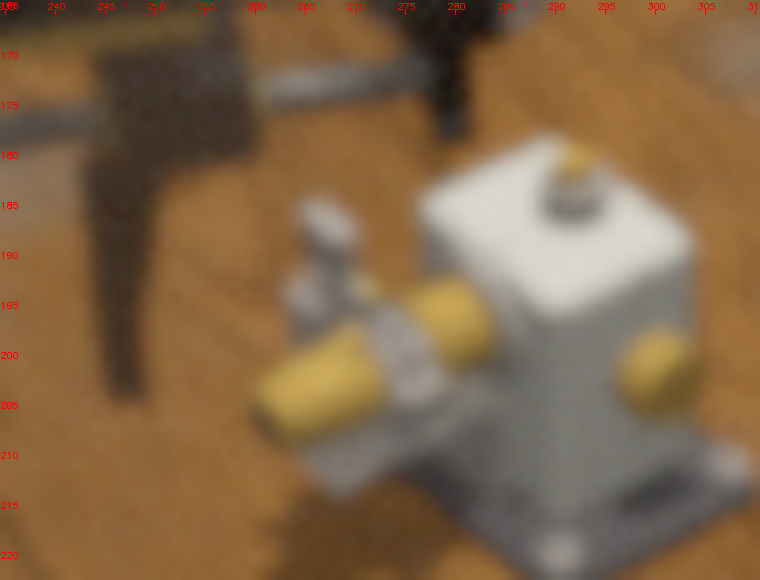

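```bash
python3 - <<'E'
from h import *
print(job.hand_in()); print(read_state()["time_s"])
E
```

```text
the job is handed in; nothing more can be done
None
the job is handed in; nothing more can be done
```

The clamp is on the stub, pushed home against the collar and tightened. I handed the job in at about 44.5 s of the 72 s allowed; hand-in gives no verdict.

- **Fitting:** I gripped the clamp across its two flats, with the measured opening at 50.5 mm. I slid it over the nose until it stopped, with at most about 10 N read at the wrist. I never felt the barb as a separate force step.
- **Position:** The last scene picture shows a brass bit, which I take to be the barb, standing up on the tip side of the ring. The top picture shows the ring next to the collar, with its housing on the +y side.
- **Tightening:** The key's torque ran level at about 0.28 N m, then climbed slowly from about 1.2 rad of turning. I stopped at 2.0 rad with 0.496 N m. That is about 0.22 N m above the drag, or roughly 37 N of clamping force. Single torque readings scattered by about 0.04 N m, so I averaged 4 to 12 of them at each step.
- **Release:** I opened the gripper and moved it clear. The readings fell back to noise, so the robot is touching nothing.

**Checks that disagreed:**
- The two cameras differed by about 4 mm on the manifold's position. My dead-reckoned x put the ring at the stop about 2.4 mm short of home. I relied on the felt stop and the barb in the picture instead.
- The arm picked up 2 to 3 degrees of unwanted tilt during fast moves. I reduced it before gripping, but about 1.5 degrees remained while turning the key.

I touched none of the other things on the bench, but I did not measure their positions again at the end.

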